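# Stack the disc, string pulley and keyed cap on a rotary-inertia spindle

### The job

Set up the rotary-inertia apparatus: slide the flanged disc onto the upright shaft, boss up, then the string pulley on top of it, then the black cap, each fully down on the one below. The cap only goes home when its square socket finds the shaft's square end, so feel for it by turning the cap under light pressure; be gentle and never force anything against the stand (40 N would spoil its bearing). Leave everything released and at rest, and do not shift the other equipment on the bench.

Things in the scene. Friction and masses are not known exactly. Their poses are not given: they have to be found in the camera images.
- stand: Fixed stand: dark cast foot 160 x 110 x 12 mm carrying in its middle a grey bearing housing (radius 22 mm), a seat flange and an upright steel shaft, 127.5 mm tall in all. Origin: centre of the foot's underside, on the shaft axis; z up, x along the foot's long side. Shaft and flange turn stiffly together in the bearing (0.1 N m of friction, no spring).
- shaft_seat (a point): Centre of the top face of the round seat flange (48 mm diameter), 50 mm above the bench, on the shaft axis. From here the shaft rises round, 16 mm in diameter, for 67.5 mm (1.5 mm lead-in chamfer at its top).
- shaft_top (a point): Top of the shaft's square end, on its axis, 127.5 mm above the bench. The square is 11 x 11 mm and 10 mm long above the round part (edges of its end broken 0.5 mm). Which way the square faces differs every time and is not given: this frame has the stand's axes and does not turn with the shaft.
- disc_mid (a point): Centre of the flanged aluminium disc: on its bore's axis, 15 mm above its underside; z up, the boss being on top. Plate 90 mm in diameter, 10 mm thick, with a round boss 36 mm in diameter and 20 mm tall on it (30 mm in all); through bore 18.4 mm in diameter; about 0.25 kg. Goes on first, underside on the seat flange (this point then 65 mm above the bench). Grip it by the boss.
- pulley_mid (a point): Centre of the aluminium string pulley: on its bore's axis, half-way up its 18 mm height; z up. 44 mm in diameter over two flanges, each 5 mm thick, with a groove 34 mm in diameter between them; through bore 18.4 mm in diameter; about 0.06 kg. Goes on second, resting on the disc's boss (this point then 89 mm above the bench).
- cap_mid (a point): Centre of the black ribbed cap, 36 mm in diameter, 38 mm tall, z up, closed on top; 0.06 kg. Below: round bore 17.6 mm in diameter, 20 mm deep, then a square socket 12.4 mm wide, 12 mm deep, sides along x and y. Goes on last, its underside on the pulley (this point then 117 mm up). More than 7 degrees off the shaft's square it stops about 9 mm too high; it drops home once turned to line up.
- wash_bottle: Bystander, leave it where it is: wash bottle; a white plastic bottle 60 mm across, 150 mm tall. Origin: centre of its underside.
- boss_head: Bystander, leave it where it is: boss-head clamp; a steel block 45 x 28 x 26 mm with a black screw knob sticking out along +x, to 62 mm from the block's centre. Origin: centre of its underside.
- slotted_mass: Bystander, leave it where it is: slotted mass; a steel cylinder 44 mm across, 26 mm tall, with a 12 mm stub on top to 34 mm. Origin: centre of its underside.
- carton: Bystander, leave it where it is: carton; a white box 70 x 60 x 50 mm. Origin: centre of its underside.

How it is judged:
By the outcome, as a careful person would: the job done as asked, in the order asked, and still so for the second after the job is handed in, with the robot touching nothing.
It also fails if it takes over 72 s, if anything falls off the work surface, if the arm or the gripper's body presses on something with over 40 N, if the wrist force passes 120 N, or if a joint passes its speed limit or range.

### The arm

A 7-joint arm with a two-finger parallel gripper is mounted at the origin on the work surface. World frame = base frame: x ahead of the robot, y to its left, z up, the work surface at z = 0. Lengths are in m, angles in rad, forces in N, time in s.
With the tool pointing down it reaches from about 0.425 to 0.925 m from the base axis. Payload 6.8 kg.
Tool frame: the origin (TCP) lies at the very end of the fingers, on their centre line; the grasp point (between the pads) lies bot.hold_point_z behind it (bot.hold_point_z is the distance from the TCP to the grasp point, in m); x points along the fingers, z is the direction in which the jaws open and shut, and the axes are right-handed (so a half turn about x gives the same grasp; the last joint's range is limited). The gripper opens to 85 mm and grips with 20 to 120 N. Pads are 22 mm wide; open, the fingers measure 114 mm over their backs; the gripper's body (76 mm by 85 mm) begins 54 mm behind the grasp point. The pads swing forward as they close: fully open they stand 13 mm farther back than shut.
Start: joints at [-0.108, 0.477, 0.022, 1.555, -0.011, 1.109, -0.083], TCP at [0.675, 0, 0.231] pointing down, gripper open.
Joint ranges: [-2.96, 2.96], [-0.34, 2.1], [-1.41, 1.46], [0.24, 2.44], [-1.37, 4.51], [0.17, 1.92], [-2.96, 2.96]. Speed limits (rad/s): [2.39, 2.39, 3.14, 3.14, 3.14, 3.14, 3.14].

### API

Orientations are given as a unit quaternion [w, x, y, z].
In Python, from station import bot gives the robot as it stands.
- The arm moves only by the tool drive_tool, never from a script. Its arguments are lists of equal length, an entry for each row: "slide": the shift along the world's x, y, z in mm, a list of three; "turn": the turn, a rotation vector about the world's x, y, z in rad, a list of three; "gripper": the opening, from 0 (shut) to 1 (fully open). A call has 1 to 10 rows; each row is the pose to reach, as a shift and turn from the pose measured when the call began; what a row does not reach only later rows make up. A row lasts 1/10 s, in which the tool goes at most 50 mm and 8.59 degrees, less where a joint would pass 70% of its speed; a pose out of reach is approached as far as the arm can. A call with a gripper value outside its range is refused whole. The fingers move at their own pace and stop on an object; "squeeze" is the grip in N (left out, the last holds). Time passes only in rows, so rows that repeat a pose let the fingers close. It gives the time, the measured TCP pose, the force and the opening at its end, in the units of the state.
- bot.get_obs(): the state, without advancing time (a new reading comes with each control period).
- bot.read_camera(name): name is "scene" or "side" or "wrist"; returns a dict with "color" (480x640x3 uint8, red, green, blue), "fovy" (degrees; the focal length in pixels is half the picture's height over the tangent of half this angle, whatever the lens; pixels are square), "cx", "cy" (the principal point, pixels), "R" (3x3) and "t" (3): a world point X has camera coordinates R X + t. Camera axes: x right, y down, z forward; pixel columns grow to the right and rows downward; lengths in m; the calibration is good to about 2 mm. A picture is of the moment at which its call begins. There is no depth.
- bot.hand_in(): hands the job in, once; it reports no verdict.
The state is a dict: "t": time; "q": joint angles; "joint_vel": joint speeds; "joint_torque": joint torques, N m; "eef_pos": TCP position; "tool_rot": TCP orientation; "contact_force": force on the tool from outside, world axes, zero at the start; "torque": the same for the moment, N m; "gripper_width": opening from 0.0 (shut) to 1.0 (fully open).
Only numpy, scipy, OpenCV 4.12 (cv2) and the standard library are available. Lean on these libraries where they do the work, as an engineer would, in place of code of your own. Each camera call takes 0.05 s, during which the arm holds its last target.

## Working session

There is one attempt and no reset: what is moved stays moved. The work goes in short steps, Python scripts to look and compute and a tool call to move; the robot and the scene stay as the last step left them, time stands still between calls to the robot, and variables do not carry over. Pictures are saved under pics/ and viewed, and the job is handed in when it is done.

Besides the shell and the picture viewer there is one more tool, called after ">>>" in YAML: its name, and indented under it one key for each argument. drive_tool: Moves the arm, as the interface text tells. Its arguments: {"type":"object","properties":{"slide":{"type":"array"},"turn":{"type":"array"},"gripper":{"type":"array"},"squeeze":{"type":"number"}},"required":["slide","turn","gripper"]}

```bash
ls; mkdir -p pics; python3 - <<'E'
from station import bot
import cv2
o=bot.get_obs(); print(o, bot.hold_point_z)
for n in ["scene","side","wrist"]:
    c=bot.read_camera(n); cv2.imwrite(f"pics/{n}0.png",c["color"][:,:,::-1]); print(n,c["fovy"],c["cx"],c["cy"],c["R"],c["t"], -c["R"].T@c["t"])
E
```

```text
pics
{'t': 0.0, 'q': array([-0.1080724 ,  0.47779634,  0.02238242,  1.55648438, -0.01149059,
        1.10928413, -0.08311892]), 'joint_vel': array([ 1.31943903e-03, -6.72151020e-05,  1.10683542e-03,  5.54268815e-04,
        5.96819624e-04, -1.60894684e-03,  1.14004038e-03]), 'joint_torque': array([-5.45967814e-04, -5.96443820e+01,  1.60769675e+00, -2.81194621e+01,
        1.24063640e-02,  9.39900521e-03,  2.20753498e-05]), 'eef_pos': array([ 6.74396296e-01, -6.41760460e-05,  2.30315164e-01]), 'tool_rot': array([ 7.06457330e-01, -3.75811551e-05,  7.07755631e-01, -7.92923954e-05]), 'contact_force': array([-0.74971249, -0.08585259,  0.14662759]), 'torque': array([-0.00141142,  0.01081494, -0.01243667]), 'gripper_width': 1.0021525235263649} 0.0187
scene 49.58109574302771 317.3036233202796 237.65108247493285 [[-0.54150227  0.84051274  0.01770953]
 [ 0.64128156  0.42658541 -0.6377953 ]
 [-0.5436297  -0.33401081 -0.77000229]] [ 0.2963391  -0.31600069  1.44282069] [1.1474739  0.3676422  0.90418346]
side 53.09656541573039 320.2822594767571 239.3654605871741 [[ 0.99182978 -0.1261977   0.01865023]
 [-0.08302416 -0.7495659  -0.65670233]
 [ 0.0968539   0.64978851 -0.75391924]] [-0.58162577  0.11369114  0.86661894] [ 0.50237744 -0.55129986  0.73886938]
wrist 61.17030580396991 328.79157139820063 248.86386935718048 [[ 9.99995963e-01  4.17609899e-04 -2.81069989e-03]
 [ 1.18357213e-03 -9.60467830e-01  2.78388482e-01]
 [-2.58332904e-03 -2.78390684e-01 -9.60464447e-01]] [-0.67359804 -0.03633115  0.37951032] [0.67461872 0.07103854 0.37272706]
```

View pics/scene0.png

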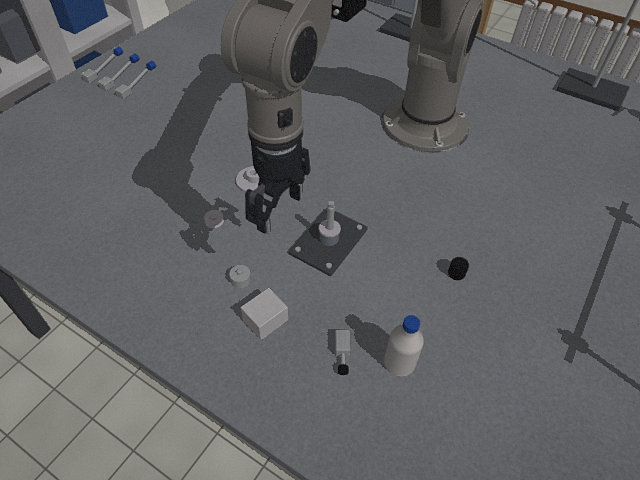

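View pics/side0.png

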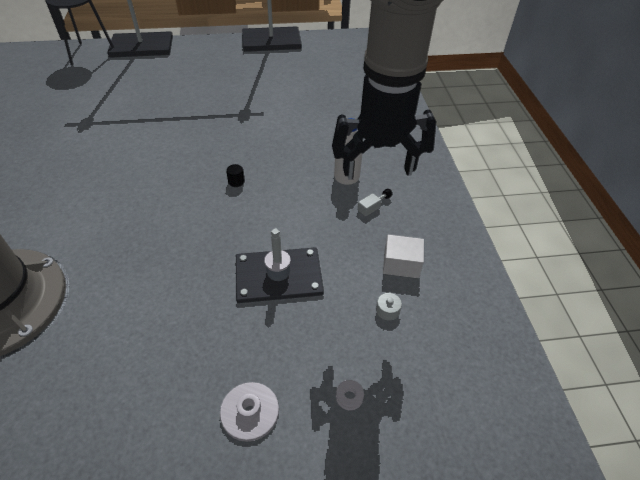

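View pics/wrist0.png

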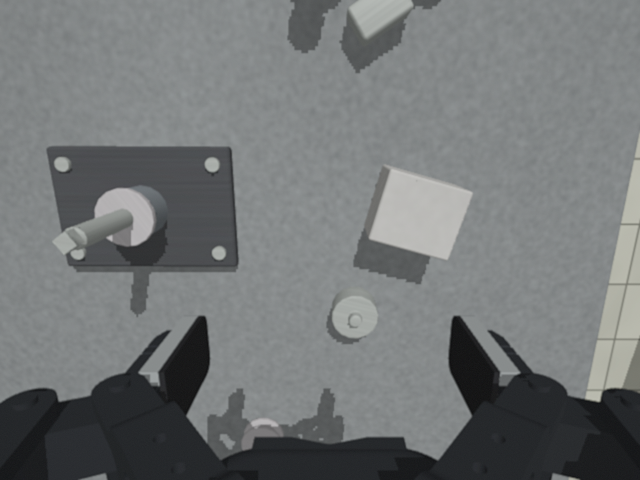

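Scene: stand at side (278,265), disc at (248,404), pulley in the gripper's shadow at (350,395), cap at (235,175). Wrist sees the stand's shaft top at (65,242).

```bash
cat > h.py <<'E'
import numpy as np, cv2
from station import bot
def K(c): 
    f=240/np.tan(np.radians(c["fovy"])/2); return f,c["cx"],c["cy"]
def cast(c,uv,z):
    f,cx,cy=K(c); d=c["R"].T@np.array([(uv[0]-cx)/f,(uv[1]-cy)/f,1]); o=-c["R"].T@c["t"]
    return o+d*(z-o[2])/d[2]
def tri(c1,p1,c2,p2):
    A=[];b=[]
    P=[]
    for c,p in((c1,p1),(c2,p2)):
        f,cx,cy=K(c); d=c["R"].T@np.array([(p[0]-cx)/f,(p[1]-cy)/f,1]); d/=np.linalg.norm(d); o=-c["R"].T@c["t"]
        M=np.eye(3)-np.outer(d,d); A.append(M);b.append(M@o)
    x=np.linalg.solve(sum(A),sum(b)); return x,[np.linalg.norm(M@x-q) for M,q in zip(A,b)]
def proj(c,X):
    f,cx,cy=K(c); x=c["R"]@np.array(X)+c["t"]; return np.array([cx+f*x[0]/x[2],cy+f*x[1]/x[2]])
def crop(c,x,y,w,h,s,name):
    im=c["color"][y:y+h,x:x+w,::-1]; cv2.imwrite("pics/"+name,cv2.resize(im,None,fx=s,fy=s,interpolation=cv2.INTER_CUBIC))
E
python3 - <<'E'
from h import *
c=bot.read_camera("side"); s=bot.read_camera("scene")
for n,p,z in [("disc",(248,404),.03),("pulley",(350,391),.018),("cap",(235,168),.038),("shafttop",(276,232),.1275),("flange",(278,259),.05)]:
    print(n,cast(c,p,z))
for n,p,z in [("cap",(459,262),.038),("pulley",(213,217),.018),("shafttop",(331,204),.1275),("disc",(250,173),.03)]: print(n,cast(s,p,z))
crop(c,200,340,220,120,3,"a.png")
crop(c,200,140,140,160,3,"b.png")
E
```

```text
disc [ 0.44400304 -0.25392346  0.03      ]
pulley [ 0.60149471 -0.24693291  0.018     ]
cap [0.43129642 0.28119984 0.038     ]
shafttop [5.07865664e-01 4.93594604e-04 1.27500000e-01]
flange [0.50779736 0.00361243 0.05      ]
cap [0.42708006 0.27522767 0.038     ]
pulley [ 0.602148   -0.24786513  0.018     ]
shafttop [0.50816068 0.00557344 0.1275    ]
disc [ 0.44948341 -0.25802356  0.03      ]
```

View pics/a.png

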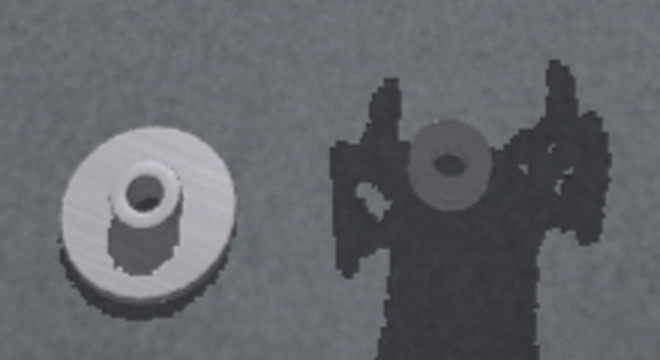

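View pics/b.png

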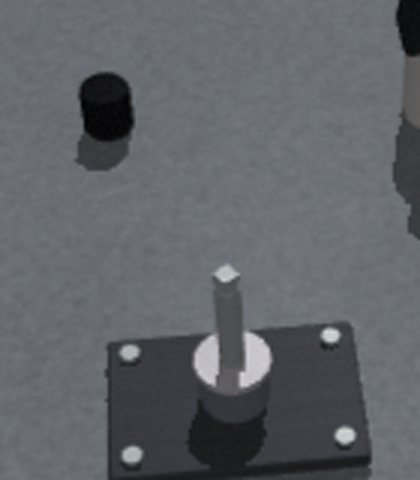

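>>> drive_tool:
  slide:
    - [-40,-40,0]
    - [-80,-80,-20]
    - [-120,-120,-40]
    - [-160,-160,-60]
    - [-195,-200,-70]
    - [-218,-235,-80]
    - [-227,-255,-80]
    - [-227,-255,-80]
    - [-227,-255,-80]
    - [-227,-255,-80]
  turn:
    - [0,0,0]
    - [0,0,0]
    - [0,0,0]
    - [0,0,0]
    - [0,0,0]
    - [0,0,0]
    - [0,0,0]
    - [0,0,0]
    - [0,0,0]
    - [0,0,0]
  gripper: [1,1,1,1,1,1,1,1,1,1]

```text
t: 1.25
eef_pos: [0.4488, -0.254, 0.1511]
tool_rot: [0.707, -0.0, 0.707, 0.001]
contact_force: [0.4, -0.1, 1.0]
gripper_width: 1.001
```

```bash
python3 - <<'E'
from h import *
c=bot.read_camera("wrist"); o=bot.get_obs(); print(o["eef_pos"],o["tool_rot"],o["t"])
cv2.imwrite("pics/w1.png",c["color"][:,:,::-1])
print("tcp px",proj(c,o["eef_pos"]))
for z in (.03,.01): print(z,proj(c,[.447,-.256,z]))
E
```

```text
[ 0.44908133 -0.2535974   0.15108618] [ 0.70714792 -0.00074193  0.70706453  0.00100481] 1.3
tcp px [330.14517158 322.11604431]
0.03 [326.66584426 244.18046127]
0.01 [326.8360435  236.77107548]
```

View pics/w1.png

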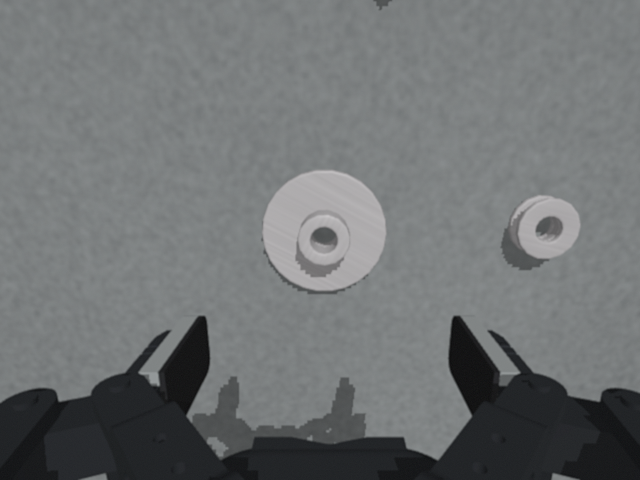

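Disc is centered near (324,231) with its bore at (324,237); pulley's top bore at (549,229), both clearly visible.

```bash
cat >> h.py <<'E'
def bright(c,th,box,show=False):
    x,y,w,h=box; g=cv2.cvtColor(c["color"],cv2.COLOR_RGB2GRAY)[y:y+h,x:x+w]
    m=(g>th).astype(np.uint8)
    cs,_=cv2.findContours(m,cv2.RETR_CCOMP,cv2.CHAIN_APPROX_NONE)
    out=[]
    for k in cs:
        if len(k)>=12:
            e=cv2.fitEllipse(k); out.append((e[0][0]+x,e[0][1]+y,e[1],cv2.contourArea(k)))
    return out
E
python3 - <<'E'
from h import *
c=bot.read_camera("wrist")
g=cv2.cvtColor(c["color"],cv2.COLOR_RGB2GRAY)
print(g[237,285:365:2]); print(g[180:300:3,324]); print(g[229,500:590:3])
for th in (130,150,160): print(th,bright(c,th,(240,150,160,160)))
for th in (130,150,160): print(th,bright(c,th,(490,180,110,100)))
print(cast(c,(324,237.5),.03),cast(c,(549,229),.018))
crop(c,280,190,90,100,7,"c.png")
E
```

```text
[174 176 173 171 170 171 151 168 172 172 172 174 160 101  87  81  81  81
  80  83  82  83  82  82  84  97 154 173 173 175 175 175 156 170 171 171
 172 172 172 172]
[170 172 174 177 174 172 174 172 171 171 163 154 187 181 179 172 101  88
  85  83  83  94 159 151 152 187 177 172 166 115 118 114 131 175 169 173
 170 118  92 133]
[130 128 106 107 118 109 145 172 171 171 173 174  87  84  84  85  94 105
  97  98  99 162 169 170 169 168 162 127 127 126]
130 [(327.5, 308.0640106201172, (2.2666733264923096, 6.162473201751709), 9.0), (255.50455856323242, 306.3919219970703, (5.064797401428223, 10.809164047241211), 37.5), (345.9770050048828, 305.8982238769531, (6.865205764770508, 13.896862983703613), 45.5), (334.8690185546875, 298.34246826171875, (2.9777448177337646, 7.416585445404053), 13.0), (318.7428665161133, 302.35552978515625, (7.675411224365234, 16.49006462097168), 86.0), (294.2543525695801, 299.0713195800781, (5.2217254638671875, 7.14717960357666), 25.0), (244.2818808555603, 298.2850341796875, (5.216122150421143, 9.564693450927734), 33.5), (303.2583770751953, 295.78028869628906, (3.05273
[... 5022 characters left out ...]
08.95616722106934, 202.04517936706543, (30.064292907714844, 51.6138916015625), 705.5), (498.7454080581665, 219.2051773071289, (3.8863465785980225, 7.325368881225586), 18.5), (490.78304773569107, 182.3939220905304, (2.059206485748291, 7.884449005126953), 7.5)]
150 [(546.4514274597168, 227.1164093017578, (61.01449966430664, 63.92430877685547), 2971.5), (548.6042175292969, 227.9547119140625, (24.392587661743164, 29.59992218017578), 567.5)]
160 [(546.6416130065918, 226.99531936645508, (60.091739654541016, 62.42340850830078), 2839.5), (548.6982612609863, 228.35515975952148, (26.12213706970215, 30.484195709228516), 630.5)]
[ 0.44552994 -0.25094047  0.03      ] [ 0.60196266 -0.2474542   0.018     ]
```

View pics/c.png

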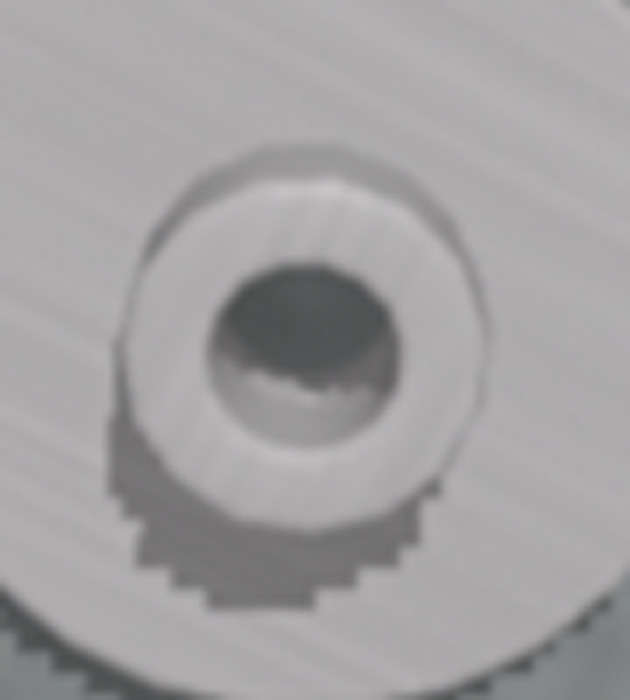

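```bash
python3 - <<'E'
from h import *
c=bot.read_camera("wrist");o=bot.get_obs()
print(o["eef_pos"],cast(c,(323.2,240.3),.03),cast(c,(323.5,230.3),.01),cast(c,(548.6,228.5),.018))
# pose of TCP in camera frame, size check
f=K(c)[0]; print("z cam", (c["R"]@np.array([.4455,-.253,.03])+c["t"])[2], f)
E
```

```text
[ 0.44900851 -0.25356801  0.15104376] [ 0.44501932 -0.2527628   0.03      ] [ 0.44494905 -0.25067639  0.01      ] [ 0.60163472 -0.24690049  0.018     ]
z cam 0.27263219734478833 406.0579496250819
```

>>> drive_tool:
  slide:
    - [-4,1,-35]
    - [-4,1,-75]
    - [-4,1,-110]
    - [-4,1,-130]
    - [-4,1,-137]
    - [-4,1,-137]
    - [-4,1,-137]
  turn:
    - [0,0,0]
    - [0,0,0]
    - [0,0,0]
    - [0,0,0]
    - [0,0,0]
    - [0,0,0]
    - [0,0,0]
  gripper: [1,1,1,1,1,1,1]

```text
t: 2.1
eef_pos: [0.4461, -0.2526, 0.015]
tool_rot: [0.708, -0.001, 0.707, 0.001]
contact_force: [-0.4, 0.3, 0.2]
gripper_width: 1.0
```

>>> drive_tool:
  slide:
    - [0,0,0]
    - [0,0,0]
    - [0,0,0]
    - [0,0,0]
    - [0,0,0]
    - [0,0,0]
  turn:
    - [0,0,0]
    - [0,0,0]
    - [0,0,0]
    - [0,0,0]
    - [0,0,0]
    - [0,0,0]
  gripper: [0.6,0.3,0.3,0.3,0.3,0.3]
  squeeze: 30

```text
t: 2.7
eef_pos: [0.4463, -0.2527, 0.0158]
tool_rot: [0.708, -0.001, 0.706, 0.001]
contact_force: [-2.1, 0.2, 8.1]
gripper_width: 0.413
```

```bash
python3 - <<'E'
from h import *
c=bot.read_camera("wrist");o=bot.get_obs();print(o)
cv2.imwrite("pics/w2.png",c["color"][:,:,::-1])
E
```

```text
{'t': 2.75, 'q': array([ 0.33813507,  0.53422069,  0.0691579 ,  2.09644705, -0.07268753,
        0.51100064,  0.46475361]), 'joint_vel': array([-6.02817270e-04, -2.89854446e-04,  3.42059028e-04,  1.03340051e-04,
       -3.76993881e-04, -6.75704321e-05,  4.32781869e-04]), 'joint_torque': array([ 4.54388210e-02, -4.66992223e+01,  2.26449810e+00, -1.50329286e+01,
       -5.30962204e-02, -6.40275534e-01, -7.14197592e-02]), 'eef_pos': array([ 0.44628946, -0.25270662,  0.0157914 ]), 'tool_rot': array([ 0.70783421, -0.00149487,  0.70637611,  0.00113382]), 'contact_force': array([-1.46738275,  1.06388871,  7.19191058]), 'torque': array([0.18563107, 0.36200986, 0.11425186]), 'gripper_width': 0.41163264666745414}
```

View pics/w2.png

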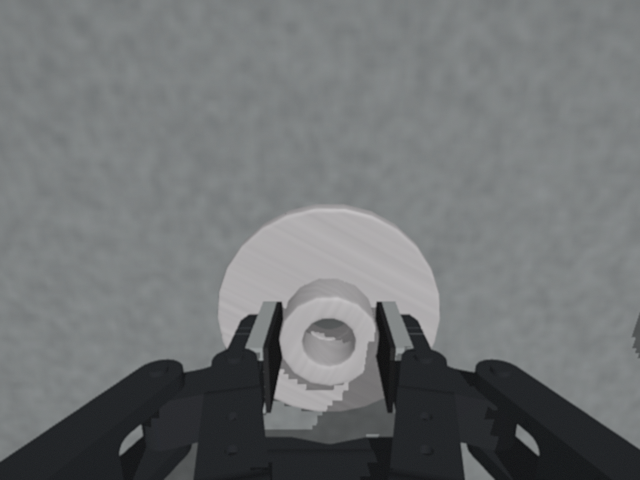

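>>> drive_tool:
  slide:
    - [0,0,15]
    - [0,0,45]
    - [0,0,85]
    - [8,20,125]
    - [22,55,155]
    - [38,95,160]
    - [52,130,160]
    - [60,152,160]
    - [62,157,160]
    - [62,157,160]
  turn:
    - [0,0,0]
    - [0,0,0]
    - [0,0,0]
    - [0,0,0]
    - [0,0,0]
    - [0,0,0]
    - [0,0,0]
    - [0,0,0]
    - [0,0,0]
    - [0,0,0]
  gripper: [0.3,0.3,0.3,0.3,0.3,0.3,0.3,0.3,0.3,0.3]
  squeeze: 40

```text
t: 3.75
eef_pos: [0.5079, -0.095, 0.1754]
tool_rot: [0.707, -0.002, 0.707, 0.002]
contact_force: [-0.2, -0.1, -2.9]
gripper_width: 0.4
```

```bash
python3 - <<'E'
from h import *
c=bot.read_camera("wrist");o=bot.get_obs();print(o["eef_pos"],o["tool_rot"],o["contact_force"],o["torque"])
cv2.imwrite("pics/w3.png",c["color"][:,:,::-1])
c=bot.read_camera("side");cv2.imwrite("pics/s3.png",c["color"][:,:,::-1])
E
```

```text
[ 0.5075806  -0.09639059  0.17543641] [ 0.70742519 -0.00160014  0.70678586  0.00088632] [-0.99795333 -0.29602962 -1.65185501] [-0.06738776  0.03576729 -0.00579028]
```

View pics/w3.png

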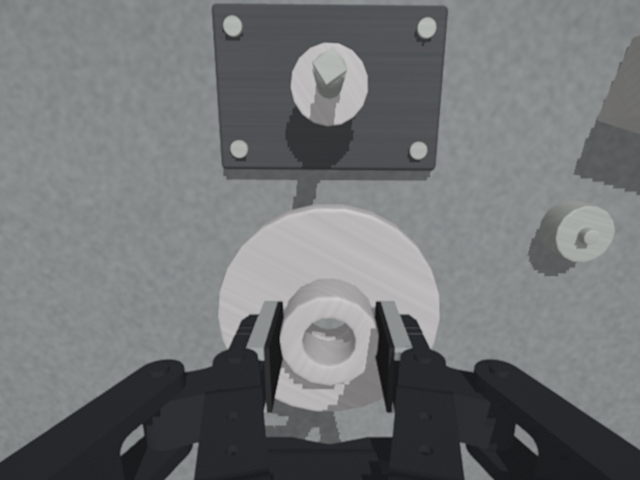

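View pics/s3.png

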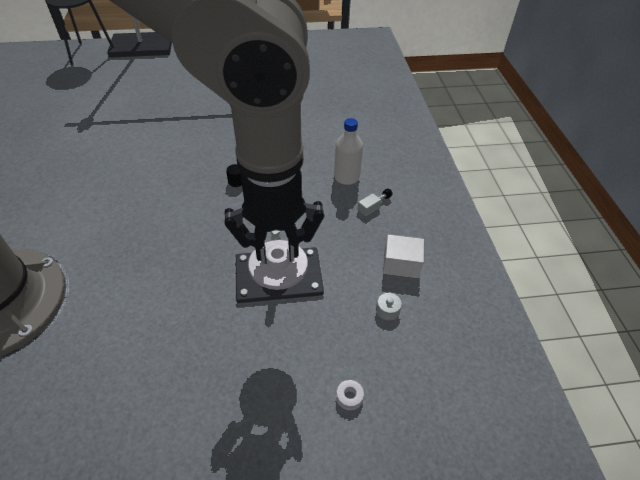

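Disc held, boss ring at (329,341); the shaft top with its square end shows at (330,70).

```bash
python3 - <<'E'
import cv2
im=cv2.imread("pics/w3.png")
for n,(x,y,w,h),s in (("d1",(270,270,120,130),6),("d2",(280,30,100,100),6)):
    cv2.imwrite(f"pics/{n}.png",cv2.resize(im[y:y+h,x:x+w],None,fx=s,fy=s,interpolation=cv2.INTER_CUBIC)[:600])
E
```

```text
(no output)
```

View pics/d1.png

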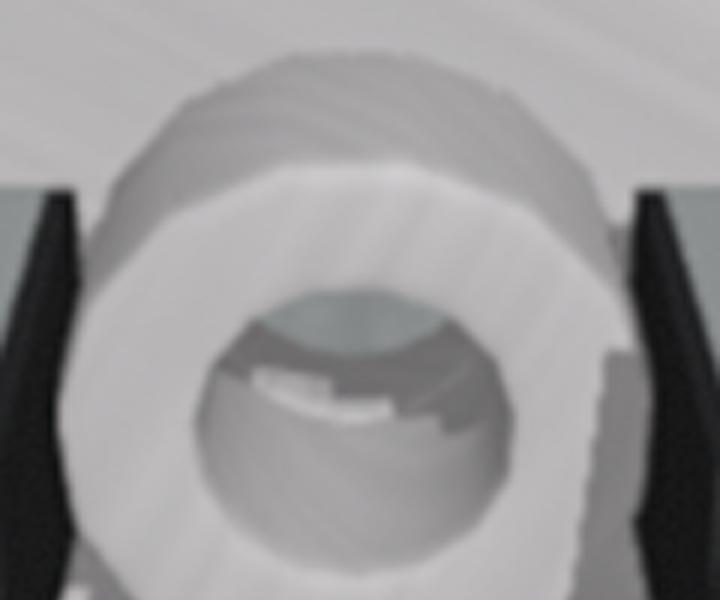

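View pics/d2.png

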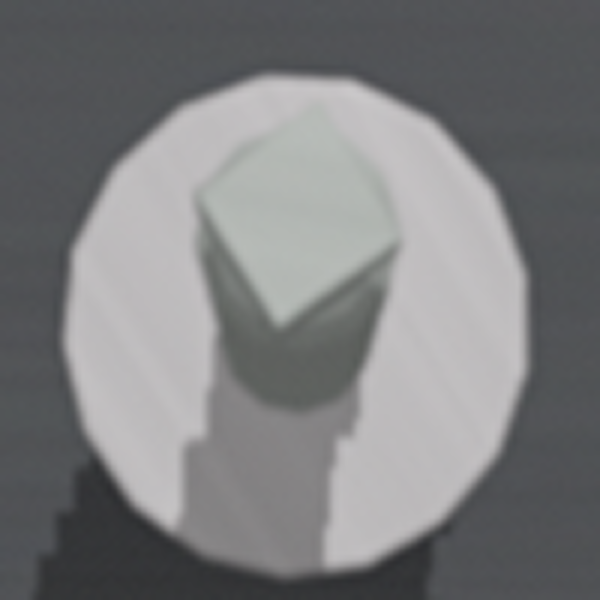

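```bash
python3 - <<'E'
from h import *
c=bot.read_camera("wrist");o=bot.get_obs();e=o["eef_pos"];print(e)
print("flange",cast(c,(329.2,83.7),.05))
print("top",cast(c,(329.4,65.7),.1275))
P=[cast(c,(280+a/6-.4,30+b/6-.4),.1275) for a,b in((197,195),(318,103),(400,240),(280,328))]
for i in range(4):
    d=P[(i+1)%4]-P[i]; print(np.linalg.norm(d),np.degrees(np.arctan2(d[1],d[0]))%90)
for zt in (e[2]-.0158+.03,): print("boss",cast(c,(328.9,341.4),zt), cast(c,(328.9,341.4),zt-.002))
s=bot.read_camera("side"); 
print("side shaft top?")
E
```

```text
[ 0.5074394  -0.09743728  0.17552214]
flange [0.50716818 0.00174811 0.05      ]
top [0.50720458 0.00095619 0.1275    ]
0.010535739528122178 34.856727814431416
0.010760790193622513 33.58508623364877
0.010477969140096481 34.445607551279494
0.01068448629084162 33.88730498424647
boss [ 0.50723639 -0.09706531  0.18972214] [ 0.50723909 -0.09817684  0.18772214]
side shaft top?
```

>>> drive_tool:
  slide:
    - [0,25,0]
    - [0,60,0]
    - [0,85,0]
    - [0,98,0]
    - [0,98,-12]
    - [0,98,-24]
    - [0,98,-26]
    - [0,98,-26]
  turn:
    - [0,0,0]
    - [0,0,0]
    - [0,0,0]
    - [0,0,0]
    - [0,0,0]
    - [0,0,0]
    - [0,0,0]
    - [0,0,0]
  gripper: [0.3,0.3,0.3,0.3,0.3,0.3,0.3,0.3]

```text
t: 4.75
eef_pos: [0.5067, -0.0011, 0.1484]
tool_rot: [0.707, -0.0, 0.707, -0.001]
contact_force: [0.6, -1.3, -2.4]
gripper_width: 0.404
```

```bash
python3 - <<'E'
from h import *
o=bot.get_obs();print(o["eef_pos"],o["tool_rot"])
c=bot.read_camera("side");crop(c,210,160,160,150,5,"s4.png")
e=bot.get_obs()["eef_pos"]; print(e)
for n in("scene",): 
    c=bot.read_camera(n);crop(c,260,140,140,120,5,"s5.png")
print(bot.get_obs()["eef_pos"])
E
```

```text
[ 0.50674335 -0.00109502  0.14844941] [ 7.06726686e-01 -2.25313156e-04  7.07485740e-01 -1.12642759e-03]
[ 0.50726224 -0.00073429  0.14906794]
[ 5.07584747e-01 -4.36499382e-04  1.49455278e-01]
```

View pics/s4.png

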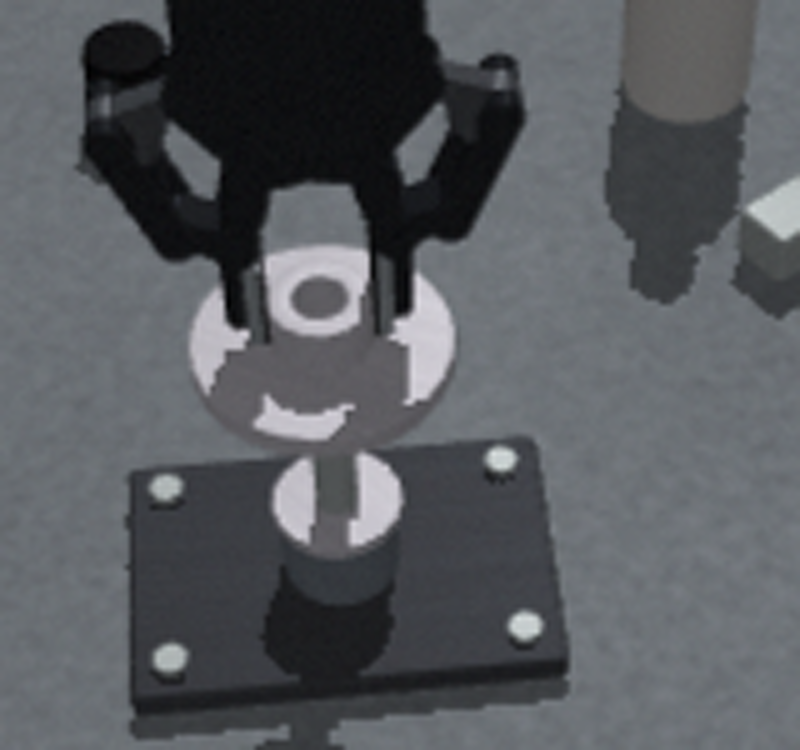

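View pics/s5.png

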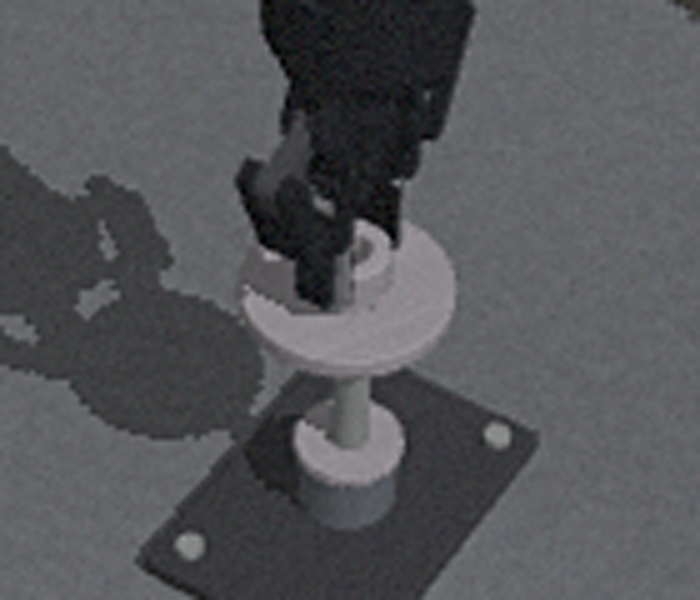

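```bash
python3 - <<'E'
from h import *
s=bot.read_camera("side");c=bot.read_camera("scene");e=bot.get_obs()["eef_pos"];print(e)
z=e[2]+.0142
print(cast(s,(273.9,219.3),z),"shaft top",cast(s,(275.2,230.5),.1275), "flange", cast(s,(278,259.5),.05))
print("scene bore",cast(c,(260+366/5-.4,140+250/5-.4),z),"shaft",cast(c,(331,204),.1275))
E
```

```text
[5.07851215e-01 8.97970456e-05 1.49867555e-01]
[ 0.50597005 -0.00412399  0.16406755] shaft top [0.50673555 0.00408977 0.1275    ] flange [0.50771661 0.00244169 0.05      ]
scene bore [0.50258713 0.00472619 0.16406755] shaft [0.50816068 0.00557344 0.1275    ]
```

```bash
python3 - <<'E'
from h import *
s=bot.read_camera("side");w=bot.read_camera("wrist");e=bot.get_obs()["eef_pos"];print(e,bot.get_obs()["t"])
for y in(-.002,.0012,.004): print(proj(s,[.507,y,.1275]),proj(s,[.507,y,.05]),proj(s,[.507,y,.164]))
cv2.imwrite("pics/w6.png",w["color"][:,:,::-1])
im=cv2.imread("pics/side0.png")[215:285,240:320]; cv2.imwrite("pics/e.png",cv2.resize(im,None,fx=8,fy=8,interpolation=cv2.INTER_CUBIC))
im=s["color"][200:270,240:320,::-1]; cv2.imwrite("pics/e2.png",cv2.resize(im,None,fx=8,fy=8,interpolation=cv2.INTER_CUBIC))
E
```

```text
[5.07826644e-01 3.86515158e-04 1.49924998e-01] 5.05
[275.58850088 233.1240416 ] [277.77515702 261.42458675] [274.44672681 218.34676227]
[275.46532755 231.7354172 ] [277.65499925 260.0613258 ] [274.32227283 216.94869674]
[275.35806194 230.5261324 ] [277.55032667 258.8737535 ] [274.21390986 215.731391  ]
```

View pics/e.png

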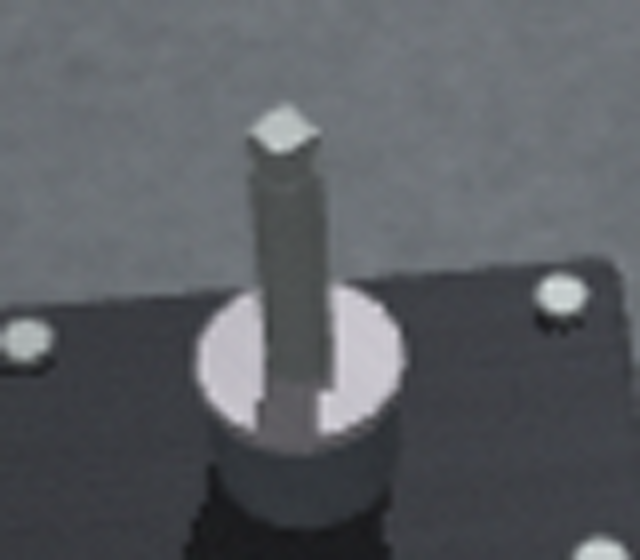

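View pics/e2.png

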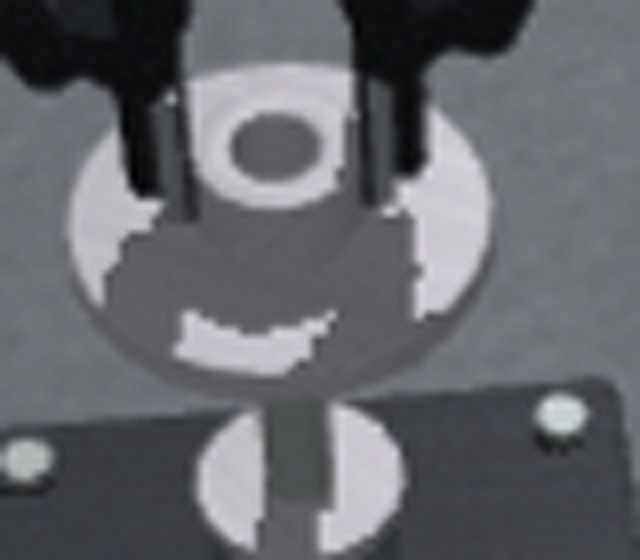

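View pics/w6.png

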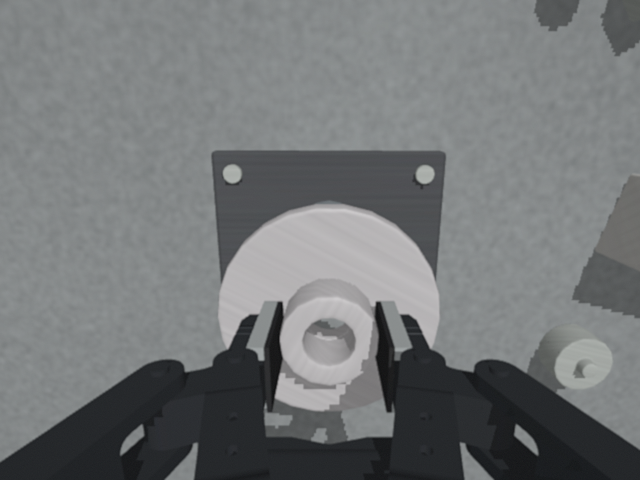

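```bash
python3 - <<'E'
from h import *
s=bot.read_camera("side");c=bot.read_camera("scene");e=bot.get_obs()["eef_pos"];print(e)
zp=e[2]-.0158+.01
print(proj(s,[.507,.001,zp]),proj(c,[.507,.001,zp]),proj(c,[.507,.001,.05]),proj(c,[.507,.001,.1275]),proj(c,[.507,.001,zp+.02]))
im=c["color"][150:250,290:370,::-1]; cv2.imwrite("pics/e3.png",cv2.resize(im,None,fx=6,fy=6,interpolation=cv2.INTER_CUBIC))
im=cv2.imread("pics/scene0.png")[180:250,290:370]; cv2.imwrite("pics/e4.png",cv2.resize(im,None,fx=8,fy=8,interpolation=cv2.INTER_CUBIC))
# angles sizes: plate width px in side -> depth
print((s["R"]@np.array([.507,.001,zp])+s["t"])[2],K(s)[0], (c["R"]@np.array([.507,.001,zp])+c["t"])[2],K(c)[0])
E
```

```text
[0.5077303  0.00057791 0.14985568]
[274.96422695 225.24014316] [329.69926316 197.1399975 ] [328.13658508 227.36582453] [329.40884123 202.75743268] [330.05959654 190.17031217]
0.8077673053626768 480.35140369509566 1.0559432216501736 519.6327061695916
```

View pics/e3.png

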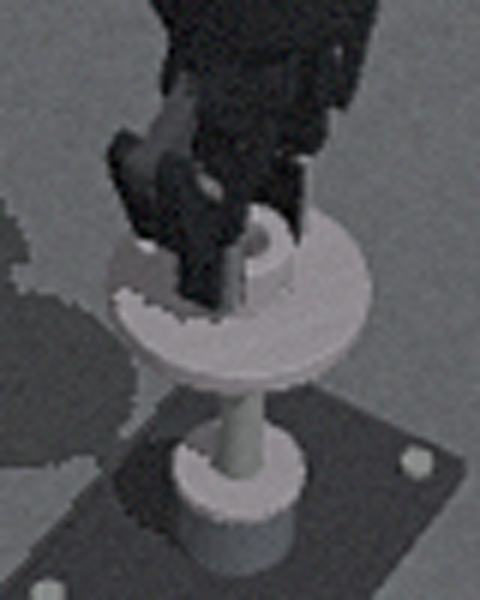

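View pics/e4.png

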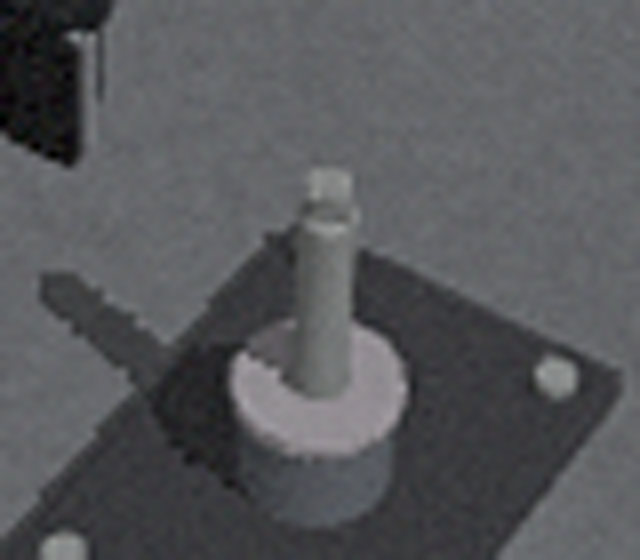

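>>> drive_tool:
  slide:
    - [0,2,0]
    - [0,3.5,0]
    - [0,3.5,0]
    - [0,3.5,0]
  turn:
    - [0,0,0]
    - [0,0,0]
    - [0,0,0]
    - [0,0,0]
  gripper: [0.3,0.3,0.3,0.3]

```text
t: 5.55
eef_pos: [0.5077, 0.0042, 0.1499]
tool_rot: [0.708, -0.001, 0.706, 0.0]
contact_force: [0.1, 0.3, -2.6]
gripper_width: 0.408
```

```bash
python3 - <<'E'
from h import *
s=bot.read_camera("side");c=bot.read_camera("scene");e=bot.get_obs();print(e["eef_pos"],e["tool_rot"],e["t"])
z=e["eef_pos"][2]+.0142
print(proj(s,[.507,.001,z])-proj(s,[.507,.001,.1275]),proj(c,[.507,.001,z])-proj(c,[.507,.001,.1275]))
im=c["color"][150:250,290:370,::-1]; a=cv2.resize(im,None,fx=6,fy=6,interpolation=cv2.INTER_CUBIC)
im=s["color"][200:275,240:320,::-1]; b=cv2.resize(im,None,fx=8,fy=8,interpolation=cv2.INTER_CUBIC)
cv2.imwrite("pics/f1.png",a);cv2.imwrite("pics/f2.png",b)
E
```

```text
[0.50771453 0.00400808 0.14983931] [ 7.07742381e-01 -7.68026602e-04  7.06470192e-01 -2.06013863e-05] 5.65
[ -1.14424938 -14.80261855] [  0.6504561  -12.58133328]
```

View pics/f1.png

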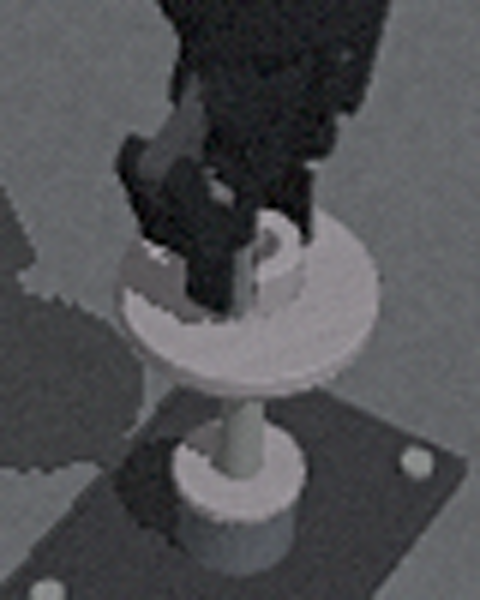

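View pics/f2.png

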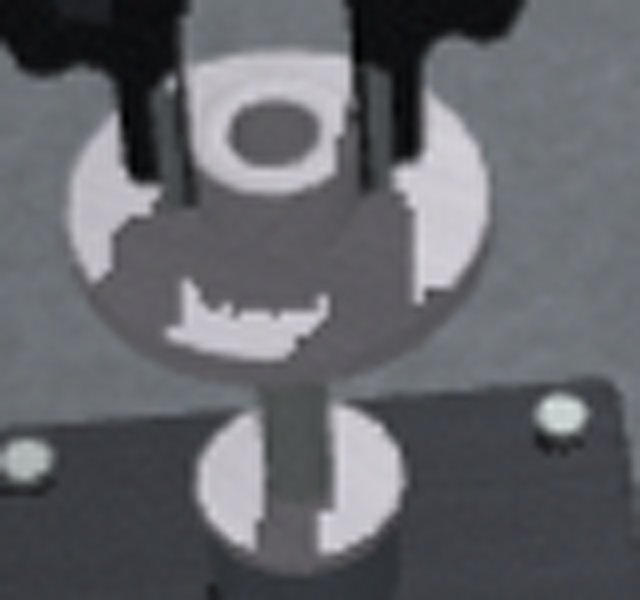

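Same-camera comparison with the shaft top now agrees within about 0.3 px in both views. Descending gently.

>>> drive_tool:
  slide:
    - [0,0,-3]
    - [0,0,-6]
    - [0,0,-9]
    - [0,0,-12]
    - [0,0,-15]
    - [0,0,-18]
    - [0,0,-21]
    - [0,0,-24]
  turn:
    - [0,0,0]
    - [0,0,0]
    - [0,0,0]
    - [0,0,0]
    - [0,0,0]
    - [0,0,0]
    - [0,0,0]
    - [0,0,0]
  gripper: [0.3,0.3,0.3,0.3,0.3,0.3,0.3,0.3]

```text
t: 6.45
eef_pos: [0.5077, 0.004, 0.1256]
tool_rot: [0.708, -0.001, 0.706, -0.0]
contact_force: [0.5, 0.4, -2.9]
gripper_width: 0.409
```

>>> drive_tool:
  slide:
    - [0,0,-8]
    - [0,0,-16]
    - [0,0,-24]
    - [0,0,-32]
    - [0,0,-40]
    - [0,0,-47]
    - [0,0,-52]
    - [0,0,-54]
  turn:
    - [0,0,0]
    - [0,0,0]
    - [0,0,0]
    - [0,0,0]
    - [0,0,0]
    - [0,0,0]
    - [0,0,0]
    - [0,0,0]
  gripper: [0.3,0.3,0.3,0.3,0.3,0.3,0.3,0.3]

```text
t: 7.25
eef_pos: [0.5074, 0.004, 0.0709]
tool_rot: [0.707, -0.001, 0.707, -0.0]
contact_force: [0.9, -0.2, -3.7]
gripper_width: 0.408
```

>>> drive_tool:
  slide:
    - [0,0,-2]
    - [0,0,-4]
    - [0,0,-5]
    - [0,0,-5]
  turn:
    - [0,0,0]
    - [0,0,0]
    - [0,0,0]
    - [0,0,0]
  gripper: [0.3,0.3,0.3,0.3]

```text
t: 7.65
eef_pos: [0.5075, 0.004, 0.0661]
tool_rot: [0.708, -0.001, 0.707, -0.0]
contact_force: [0.2, -0.4, -2.7]
gripper_width: 0.407
```

>>> drive_tool:
  slide:
    - [0,0,-0.5]
    - [0,0,-1]
    - [0,0,-1]
  turn:
    - [0,0,0]
    - [0,0,0]
    - [0,0,0]
  gripper: [0.3,0.3,0.3]

```text
t: 7.95
eef_pos: [0.5077, 0.004, 0.0659]
tool_rot: [0.708, -0.001, 0.707, -0.0]
contact_force: [-3.4, -0.3, 7.5]
gripper_width: 0.406
```

>>> drive_tool:
  slide:
    - [0,0,0]
    - [0,0,0]
    - [0,0,1]
    - [0,0,2]
  turn:
    - [0,0,0]
    - [0,0,0]
    - [0,0,0]
    - [0,0,0]
  gripper: [0.6,0.8,1,1]

```text
t: 8.35
eef_pos: [0.5078, 0.004, 0.0679]
tool_rot: [0.708, -0.001, 0.707, -0.0]
contact_force: [1.0, 0.1, -0.7]
gripper_width: 1.002
```

>>> drive_tool:
  slide:
    - [0,0,30]
    - [0,0,70]
    - [10,-15,88]
    - [25,-60,90]
    - [42,-105,90]
    - [60,-150,90]
    - [76,-195,80]
    - [89,-232,65]
    - [94,-250,60]
    - [94,-251,60]
  turn:
    - [0,0,0]
    - [0,0,0]
    - [0,0,0]
    - [0,0,0]
    - [0,0,0]
    - [0,0,0]
    - [0,0,0]
    - [0,0,0]
    - [0,0,0]
    - [0,0,0]
  gripper: [1,1,1,1,1,1,1,1,1,1]

```text
t: 9.35
eef_pos: [0.6009, -0.2501, 0.1267]
tool_rot: [0.707, 0.0, 0.707, -0.002]
contact_force: [0.9, 0.4, 0.2]
gripper_width: 0.999
```

```bash
python3 - <<'E'
from h import *
w=bot.read_camera("wrist");s=bot.read_camera("side");o=bot.get_obs();print(o["eef_pos"],o["tool_rot"],o["t"])
cv2.imwrite("pics/w7.png",w["color"][:,:,::-1]);cv2.imwrite("pics/s7.png",s["color"][:,:,::-1])
print(proj(s,[.507,.002,.065]))
E
```

```text
[ 0.60164899 -0.24583736  0.12780235] [ 7.07519584e-01 -4.44523516e-04  7.06693438e-01  4.76010762e-04] 9.45
[277.22411094 254.53555133]
```

View pics/w7.png

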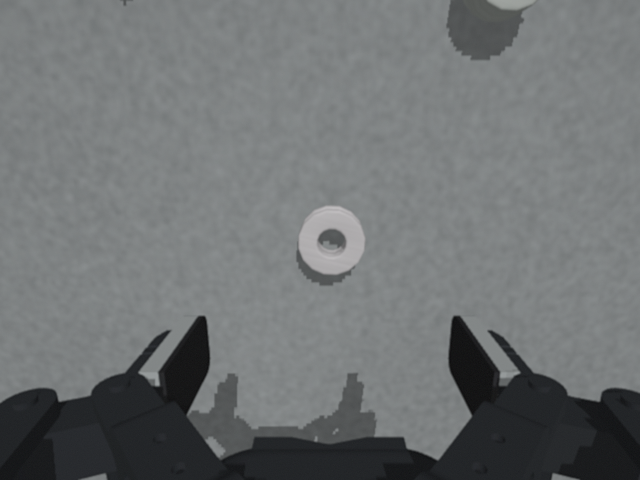

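View pics/s7.png

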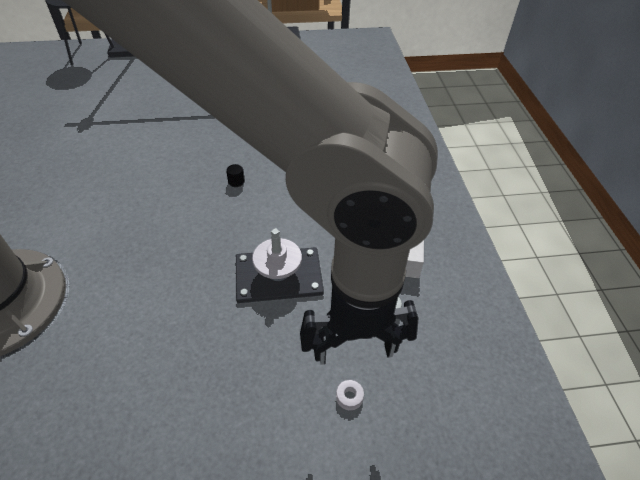

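Disc seated on the flange; pulley centred at (331,241) below the wrist.

```bash
python3 - <<'E'
from h import *
w=bot.read_camera("wrist");o=bot.get_obs();print(o["eef_pos"],o["tool_rot"])
r=[x for x in bright(w,150,(285,190,95,100)) if x[3]>300]; print(r)
for x in r: print(cast(w,x[:2],.018), cast(w,x[:2],.018)-o["eef_pos"])
E
```

```text
[ 0.60197585 -0.24483828  0.12817385] [ 0.70774116 -0.00088946  0.70647044  0.00108814]
[(329.89099884033203, 246.17049026489258, (64.453857421875, 66.96529388427734), 3386.5), (330.36972427368164, 246.2699432373047, (23.507722854614258, 31.307540893554688), 561.5)]
[ 0.60214354 -0.24601058  0.018     ] [ 0.00016769 -0.0011723  -0.11017385]
[ 0.60245259 -0.24607673  0.018     ] [ 0.00047674 -0.00123844 -0.11017385]
```

>>> drive_tool:
  slide:
    - [0,-1,-40]
    - [0,-1,-80]
    - [0,-1,-105]
    - [0,-1,-118]
    - [0,-1,-123]
    - [0,-1,-123]
    - [0,-1,-123]
  turn:
    - [0,0,0]
    - [0,0,0]
    - [0,0,0]
    - [0,0,0]
    - [0,0,0]
    - [0,0,0]
    - [0,0,0]
  gripper: [1,1,1,1,1,1,1]

```text
t: 10.2
eef_pos: [0.6032, -0.2459, 0.0068]
tool_rot: [0.709, -0.001, 0.706, 0.001]
contact_force: [0.1, 0.0, 0.1]
gripper_width: 1.003
```

>>> drive_tool:
  slide:
    - [0,0,0]
    - [0,0,0]
    - [0,0,0]
    - [0,0,0]
    - [0,0,0]
    - [0,0,0]
  turn:
    - [0,0,0]
    - [0,0,0]
    - [0,0,0]
    - [0,0,0]
    - [0,0,0]
    - [0,0,0]
  gripper: [0.7,0.4,0.4,0.4,0.4,0.4]
  squeeze: 30

```text
t: 10.8
eef_pos: [0.6037, -0.2461, 0.0079]
tool_rot: [0.709, -0.001, 0.705, 0.001]
contact_force: [-1.6, 1.5, 6.8]
gripper_width: 0.486
```

```bash
python3 - <<'E'
from h import *
w=bot.read_camera("wrist");o=bot.get_obs();print(o["eef_pos"],o["tool_rot"],o["contact_force"])
cv2.imwrite("pics/w8.png",w["color"][:,:,::-1])
E
```

```text
[ 0.6036273  -0.24607867  0.00786434] [ 0.70895374 -0.00132472  0.7052532   0.00087557] [-0.99926292  0.83470475  6.03704378]
```

View pics/w8.png

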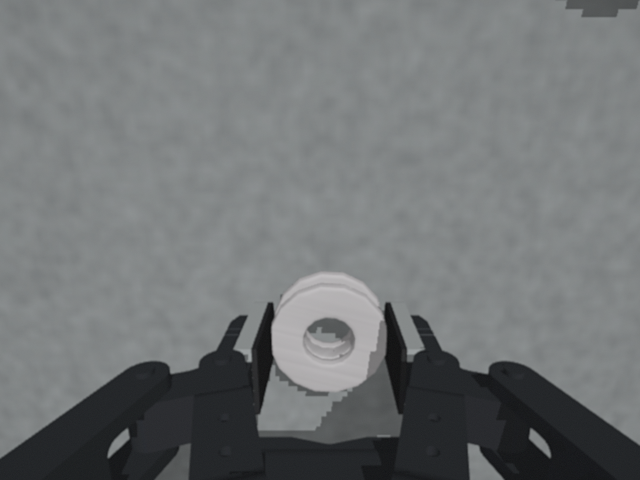

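>>> drive_tool:
  slide:
    - [0,0,20]
    - [0,0,60]
    - [0,0,100]
    - [-8,20,130]
    - [-24,62,140]
    - [-42,110,145]
    - [-60,158,145]
    - [-76,203,145]
    - [-90,238,145]
    - [-96,249,145]
  turn:
    - [0,0,0]
    - [0,0,0]
    - [0,0,0]
    - [0,0,0]
    - [0,0,0]
    - [0,0,0]
    - [0,0,0]
    - [0,0,0]
    - [0,0,0]
    - [0,0,0]
  gripper: [0.4,0.4,0.4,0.4,0.4,0.4,0.4,0.4,0.4,0.4]
  squeeze: 40

```text
t: 11.85
eef_pos: [0.506, 0.0075, 0.153]
tool_rot: [0.709, -0.003, 0.705, 0.004]
contact_force: [0.0, -0.4, -0.3]
gripper_width: 0.48
```

>>> drive_tool:
  slide:
    - [0,0,0]
    - [0,0,0]
    - [0,0,0]
  turn:
    - [0,0,0]
    - [0,0,0]
    - [0,0,0]
  gripper: [0.4,0.4,0.4]

```text
t: 12.15
eef_pos: [0.5067, 0.0057, 0.1531]
tool_rot: [0.709, -0.002, 0.705, 0.002]
contact_force: [0.8, -0.5, -0.2]
gripper_width: 0.48
```

```bash
python3 - <<'E'
from h import *
w=bot.read_camera("wrist");s=bot.read_camera("side");c=bot.read_camera("scene");o=bot.get_obs();e=o["eef_pos"];print(e,o["tool_rot"],o["contact_force"])
z=e[2]+.0101
T=lambda k,z:proj(k,[.507,.001,z])
print("exp side",T(s,z)-T(s,.1275)+[275.0,230.9],"scene",T(c,z)-T(c,.1275)+[330.85,202.5])
crop(w,260,260,140,140,4,"g1.png")
crop(s,240,180,80,75,8,"g2.png");crop(c,290,130,80,90,6,"g3.png")
E
```

```text
[0.50642523 0.00601231 0.15292898] [ 0.70874029 -0.00218151  0.70546143  0.00257194] [-0.11721753 -0.75493223 -1.28016999]
exp side [273.88845792 216.52050049] scene [331.48199808 190.27568787]
```

View pics/g1.png

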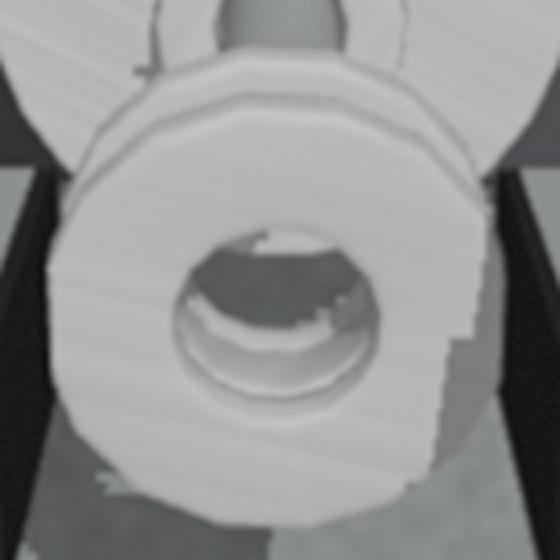

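View pics/g2.png

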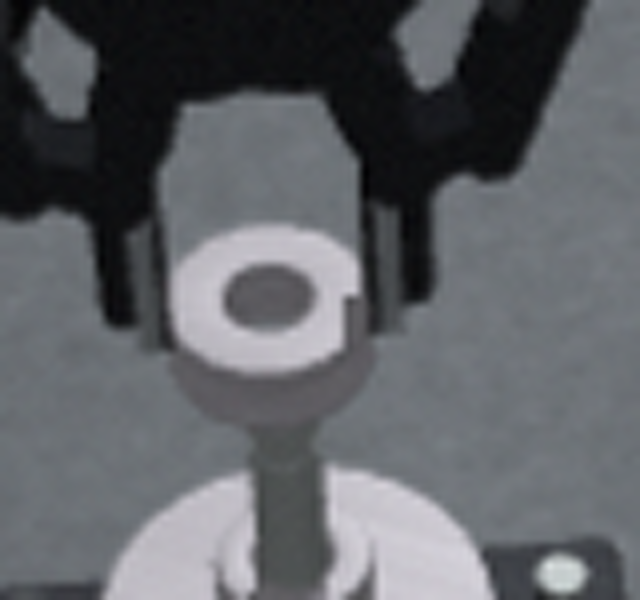

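View pics/g3.png

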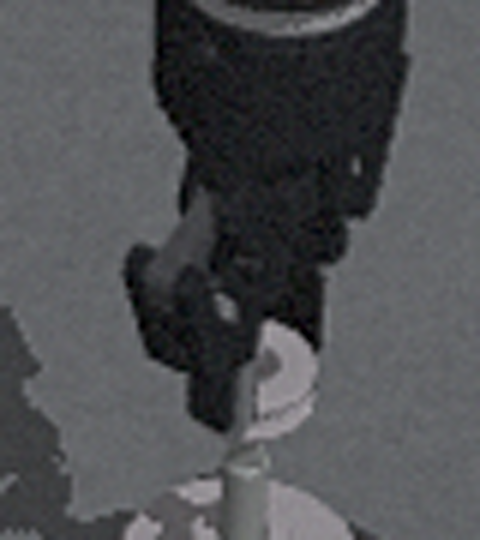

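>>> drive_tool:
  slide:
    - [0.5,0,0]
    - [1,0,-3]
    - [1,0,-8]
    - [1,0,-13]
    - [1,0,-17]
    - [1,0,-20]
    - [1,0,-23]
    - [1,0,-26]
    - [1,0,-29]
    - [1,0,-32]
  turn:
    - [0,0.0045,0]
    - [0,0.0045,0]
    - [0,0.0045,0]
    - [0,0.0045,0]
    - [0,0.0045,0]
    - [0,0.0045,0]
    - [0,0.0045,0]
    - [0,0.0045,0]
    - [0,0.0045,0]
    - [0,0.0045,0]
  gripper: [0.4,0.4,0.4,0.4,0.4,0.4,0.4,0.4,0.4,0.4]

```text
t: 13.3
eef_pos: [0.5075, 0.0061, 0.1207]
tool_rot: [0.707, -0.002, 0.707, 0.003]
contact_force: [0.7, 0.1, -1.0]
gripper_width: 0.482
```

>>> drive_tool:
  slide:
    - [0,0,-7]
    - [0,0,-14]
    - [0,0,-21]
    - [0,0,-26]
    - [0,0,-29]
    - [0,0,-31]
    - [0,0,-32]
    - [0,0,-32]
  turn:
    - [0,0,0]
    - [0,0,0]
    - [0,0,0]
    - [0,0,0]
    - [0,0,0]
    - [0,0,0]
    - [0,0,0]
    - [0,0,0]
  gripper: [0.4,0.4,0.4,0.4,0.4,0.4,0.4,0.4]

```text
t: 14.1
eef_pos: [0.5075, 0.0061, 0.0887]
tool_rot: [0.707, -0.002, 0.707, 0.003]
contact_force: [-0.3, -1.1, -0.6]
gripper_width: 0.482
```

>>> drive_tool:
  slide:
    - [0,0,-0.5]
    - [0,0,-1]
    - [0,0,-1]
  turn:
    - [0,0,0]
    - [0,0,0]
    - [0,0,0]
  gripper: [0.4,0.4,0.4]

```text
t: 14.4
eef_pos: [0.5078, 0.0061, 0.088]
tool_rot: [0.707, -0.002, 0.707, 0.003]
contact_force: [0.5, -0.2, -0.2]
gripper_width: 0.481
```

>>> drive_tool:
  slide:
    - [0,0,-0.5]
    - [0,0,-1]
    - [0,0,-1]
  turn:
    - [0,0,0]
    - [0,0,0]
    - [0,0,0]
  gripper: [0.4,0.4,0.4]

```text
t: 14.7
eef_pos: [0.5079, 0.0061, 0.0878]
tool_rot: [0.708, -0.002, 0.707, 0.003]
contact_force: [-2.6, 0.4, 9.7]
gripper_width: 0.482
```

>>> drive_tool:
  slide:
    - [0,0,0]
    - [0,0,0]
    - [0,0,1]
    - [0,0,2]
  turn:
    - [0,0,0]
    - [0,0,0]
    - [0,0,0]
    - [0,0,0]
  gripper: [0.6,0.8,1,1]

```text
t: 15.1
eef_pos: [0.5078, 0.0061, 0.0898]
tool_rot: [0.707, -0.002, 0.707, 0.003]
contact_force: [-0.1, -0.7, 0.4]
gripper_width: 1.003
```

>>> drive_tool:
  slide:
    - [0,0,25]
    - [0,0,60]
    - [-6,20,75]
    - [-20,62,75]
    - [-34,108,75]
    - [-48,154,75]
    - [-61,200,70]
    - [-72,240,60]
    - [-78,265,55]
    - [-78,271,55]
  turn:
    - [0,0,0]
    - [0,0,0]
    - [0,0,0]
    - [0,0,0]
    - [0,0,0]
    - [0,0,0]
    - [0,0,0]
    - [0,0,0]
    - [0,0,0]
    - [0,0,0]
  gripper: [1,1,1,1,1,1,1,1,1,1]

```text
t: 16.1
eef_pos: [0.4278, 0.2806, 0.1441]
tool_rot: [0.707, -0.004, 0.707, 0.005]
contact_force: [0.3, -0.2, -0.6]
gripper_width: 0.998
```

>>> drive_tool:
  slide:
    - [0,0,0]
    - [0,0,0]
    - [0,0,0]
  turn:
    - [0,0,0]
    - [0,0,0]
    - [0,0,0]
  gripper: [1,1,1]

```text
t: 16.4
eef_pos: [0.4285, 0.279, 0.1443]
tool_rot: [0.707, -0.003, 0.707, 0.004]
contact_force: [0.1, 0.9, 0.2]
gripper_width: 0.999
```

```bash
python3 - <<'E'
from h import *
w=bot.read_camera("wrist");s=bot.read_camera("side");o=bot.get_obs();e=o["eef_pos"];print(e,o["tool_rot"],o["t"])
cv2.imwrite("pics/w9.png",w["color"][:,:,::-1]);crop(s,180,140,160,170,3,"s9.png")
E
```

```text
[0.42848291 0.27925126 0.14434032] [ 0.70706091 -0.00311789  0.70713453  0.00398912] 16.5
```

View pics/w9.png

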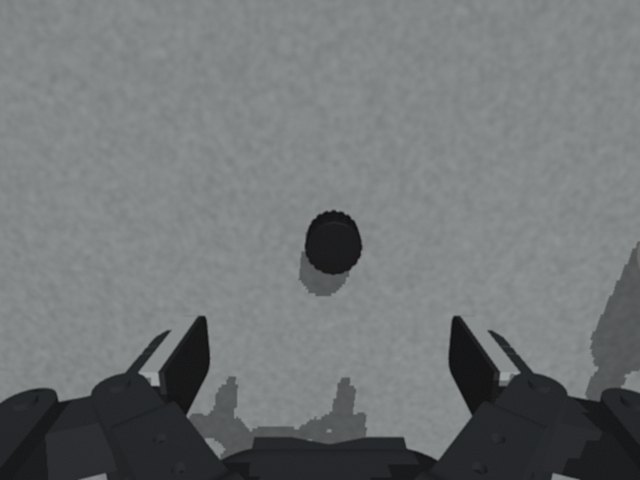

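View pics/s9.png

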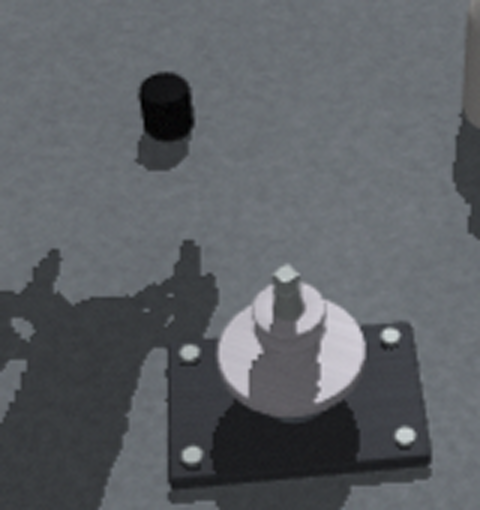

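```bash
python3 - <<'E'
from h import *
w=bot.read_camera("wrist");o=bot.get_obs();e=o["eef_pos"];print(e,o["q"])
for p in((333,247),(333,245)):print(cast(w,p,.038)-e)
E
```

```text
[0.42837516 0.27946925 0.14434009] [-0.57764292  0.32372067 -0.14542205  2.01830712  0.06258164  0.80296274
 -0.74864188]
[ 0.00242305  0.00016474 -0.10634009]
[ 0.00240538  0.00148629 -0.10634009]
```

>>> drive_tool:
  slide:
    - [2.5,1,-40]
    - [2.5,1,-80]
    - [2.5,1,-112]
    - [2.5,1,-128]
    - [2.5,1,-134]
    - [2.5,1,-134]
    - [2.5,1,-134]
  turn:
    - [0,0,0]
    - [0,0,0]
    - [0,0,0]
    - [0,0,0]
    - [0,0,0]
    - [0,0,0]
    - [0,0,0]
  gripper: [1,1,1,1,1,1,1]

```text
t: 17.25
eef_pos: [0.4316, 0.2807, 0.0112]
tool_rot: [0.708, -0.003, 0.707, 0.004]
contact_force: [-0.7, 0.1, 0.5]
gripper_width: 0.999
```

>>> drive_tool:
  slide:
    - [0,0,0]
    - [0,0,0]
    - [0,0,0]
    - [0,0,0]
    - [0,0,0]
    - [0,0,0]
  turn:
    - [0,0,0]
    - [0,0,0]
    - [0,0,0]
    - [0,0,0]
    - [0,0,0]
    - [0,0,0]
  gripper: [0.7,0.3,0.3,0.3,0.3,0.3]
  squeeze: 30

```text
t: 17.85
eef_pos: [0.4319, 0.2809, 0.0119]
tool_rot: [0.708, -0.003, 0.706, 0.004]
contact_force: [-1.5, -0.2, 5.4]
gripper_width: 0.409
```

```bash
python3 - <<'E'
from h import *
w=bot.read_camera("wrist");o=bot.get_obs();print(o["eef_pos"],o["tool_rot"],o["contact_force"])
cv2.imwrite("pics/w10.png",w["color"][:,:,::-1])
E
```

```text
[0.43191137 0.28094855 0.011867  ] [ 0.70773448 -0.00257376  0.70645999  0.00442422] [-0.4239309  -0.85323615  4.94328166]
```

View pics/w10.png

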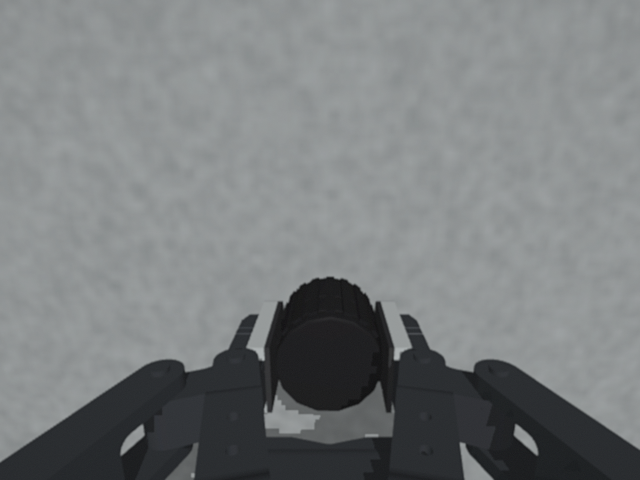

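```bash
python3 - <<'E'
from h import *
w=bot.read_camera("wrist");o=bot.get_obs();e=o["eef_pos"]
print("cap",cast(w,(328.5,363.5),e[2]+.0261)-e,"pulley",cast(w,(328.6,339.5),e[2]+.0101)-e,"disc",cast(w,(328.9,341.4),e[2]+.0142)-e)
E
```

```text
cap [-0.00029016 -0.00143287  0.0261    ] pulley [-0.00025401 -0.00149522  0.0101    ] disc [-1.64506789e-04 -2.51473846e-06  1.42000000e-02]
```

>>> drive_tool:
  slide:
    - [0,0,20]
    - [0,0,60]
    - [0,0,105]
    - [6,-20,140]
    - [18,-60,150]
    - [32,-108,150]
    - [46,-156,150]
    - [59,-204,150]
    - [70,-246,150]
    - [76,-269,150]
  turn:
    - [0,0,0]
    - [0,0,0]
    - [0,0,0]
    - [0,0,0]
    - [0,0,0]
    - [0,0,0]
    - [0,0,0]
    - [0,0,0]
    - [0,0,0]
    - [0,0,0]
  gripper: [0.3,0.3,0.3,0.3,0.3,0.3,0.3,0.3,0.3,0.3]
  squeeze: 40

```text
t: 18.95
eef_pos: [0.5081, 0.0074, 0.162]
tool_rot: [0.708, -0.001, 0.706, 0.002]
contact_force: [0.2, 0.2, -0.2]
gripper_width: 0.399
```

>>> drive_tool:
  slide:
    - [0,0,0]
    - [0,0,0]
    - [0,0,0]
  turn:
    - [0,0,0]
    - [0,0,0]
    - [0,0,0]
  gripper: [0.3,0.3,0.3]

```text
t: 19.25
eef_pos: [0.5078, 0.009, 0.1619]
tool_rot: [0.708, -0.002, 0.706, 0.003]
contact_force: [-0.1, 1.2, -0.2]
gripper_width: 0.401
```

```bash
python3 - <<'E'
from h import *
o=bot.get_obs();print(o["eef_pos"],o["tool_rot"],o["q"][6],o["t"])
E
```

```text
[0.5078053  0.00898489 0.16189531] [ 0.70770484 -0.0018506   0.70649858  0.00319153] -0.13810714782474437 19.25
```

>>> drive_tool:
  slide:
    - [0,-2,0]
    - [0,-3,0]
    - [0,-3,0]
    - [0,-3,0]
  turn:
    - [0,0.0017,0]
    - [0,0.0017,0]
    - [0,0.0017,0]
    - [0,0.0017,0]
  gripper: [0.3,0.3,0.3,0.3]

```text
t: 19.65
eef_pos: [0.5077, 0.0063, 0.1619]
tool_rot: [0.707, -0.002, 0.707, 0.003]
contact_force: [-0.3, 0.6, -0.9]
gripper_width: 0.399
```

```bash
python3 - <<'E'
from h import *
s=bot.read_camera("side");c=bot.read_camera("scene");o=bot.get_obs();e=o["eef_pos"];print(e,o["tool_rot"])
T=lambda k,z:proj(k,[.507,.001,z])
for z in (e[2]+.0261,e[2]-.0119): print("exp side",T(s,z)-T(s,.1275)+[275.0,230.9],"scene",T(c,z)-T(c,.1275)+[330.85,202.5])
crop(s,240,180,80,75,8,"i2.png");crop(c,290,130,80,90,6,"i3.png")
crop(cv2 and s,0,0,1,1,1,"x.png")
E
```

```text
[0.50778177 0.00614106 0.16191274] [ 0.70709855 -0.00192929  0.70710475  0.00328653]
exp side [273.06079424 205.81340296] scene [331.94667516 181.28775261]
exp side [274.30428191 221.8998208 ] scene [331.24664446 194.82797406]
```

View pics/i2.png

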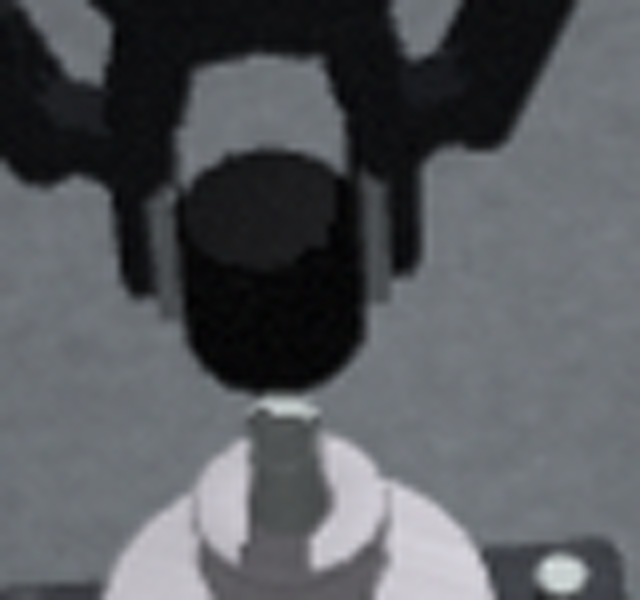

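View pics/i3.png

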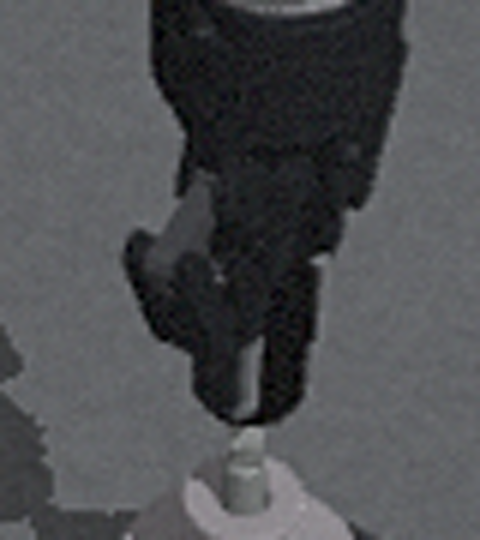

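>>> drive_tool:
  slide:
    - [0,0,-7]
    - [0,0,-15]
    - [0,0,-20]
    - [0,0,-24]
    - [0,0,-27]
    - [0,0,-30]
    - [0,0,-32]
    - [0,0,-34]
    - [0,0,-36]
    - [0,0,-38]
  turn:
    - [0,0,0]
    - [0,0,0]
    - [0,0,0]
    - [0,0,0]
    - [0,0,0]
    - [0,0,0]
    - [0,0,0]
    - [0,0,0]
    - [0,0,0]
    - [0,0,0]
  gripper: [0.3,0.3,0.3,0.3,0.3,0.3,0.3,0.3,0.3,0.3]

```text
t: 20.75
eef_pos: [0.5079, 0.0062, 0.1238]
tool_rot: [0.707, -0.002, 0.707, 0.003]
contact_force: [0.7, -0.3, -1.3]
gripper_width: 0.404
```

Over the round shaft with no side load. Feeling for the stop.

>>> drive_tool:
  slide:
    - [0,0,-1.5]
    - [0,0,-3]
    - [0,0,-4.5]
    - [0,0,-5]
    - [0,0,-5]
  turn:
    - [0,0,0]
    - [0,0,0]
    - [0,0,0]
    - [0,0,0]
    - [0,0,0]
  gripper: [0.3,0.3,0.3,0.3,0.3]

```text
t: 21.25
eef_pos: [0.508, 0.0062, 0.119]
tool_rot: [0.707, -0.002, 0.707, 0.003]
contact_force: [-0.5, -1.4, 1.8]
gripper_width: 0.397
```

>>> drive_tool:
  slide:
    - [0,0,-0.5]
    - [0,0,-0.8]
    - [0,0,-1]
    - [0,0,-1]
    - [0,0,-1]
    - [0,0,-1]
    - [0,0,-1]
    - [0,0,-1]
    - [0,0,-1]
    - [0,0,-1]
  turn:
    - [0,0,0]
    - [0,0,0.05]
    - [0,0,0.1]
    - [0,0,0.15]
    - [0,0,0.2]
    - [0,0,0.25]
    - [0,0,0.3]
    - [0,0,0.35]
    - [0,0,0.4]
    - [0,0,0.45]
  gripper: [0.3,0.3,0.3,0.3,0.3,0.3,0.3,0.3,0.3,0.3]

```text
t: 22.25
eef_pos: [0.5073, 0.0065, 0.1182]
tool_rot: [0.688, -0.16, 0.689, 0.162]
contact_force: [-3.4, -0.4, 5.7]
gripper_width: 0.401
```

```bash
python3 - <<'E'
from h import *
o=bot.get_obs();print(o["eef_pos"],o["tool_rot"],o["contact_force"],o["torque"],o["q"][6])
E
```

```text
[0.50729924 0.00651335 0.11821591] [ 0.68808373 -0.16012892  0.68896684  0.16193888] [-3.43303471 -0.37256058  5.71662601] [ 0.17957492  0.82338286 -0.03615911] 0.26974453855436736
```

>>> drive_tool:
  slide:
    - [0,0,-0.5]
    - [-0.1,0,-0.8]
    - [-0.1,-0.1,-0.8]
    - [-0.2,-0.1,-0.8]
    - [-0.3,-0.2,-0.8]
    - [-0.3,-0.2,-0.8]
    - [-0.4,-0.3,-0.8]
    - [-0.5,-0.3,-0.8]
    - [-0.5,-0.4,-0.8]
    - [-0.6,-0.4,-0.8]
  turn:
    - [0,0,0]
    - [0,0,0.05]
    - [0,0,0.1]
    - [0,0,0.15]
    - [0,0,0.2]
    - [0,0,0.25]
    - [0,0,0.3]
    - [0,0,0.35]
    - [0,0,0.4]
    - [0,0,0.45]
  gripper: [0.3,0.3,0.3,0.3,0.3,0.3,0.3,0.3,0.3,0.3]

```text
t: 23.25
eef_pos: [0.5056, 0.0052, 0.1168]
tool_rot: [0.634, -0.31, 0.637, 0.311]
contact_force: [-2.5, -2.5, 0.2]
gripper_width: 0.402
```

```bash
python3 - <<'E'
from h import *
o=bot.get_obs();print(o["eef_pos"],o["tool_rot"],o["contact_force"],o["torque"],o["q"][6])
s=bot.read_camera("side");c=bot.read_camera("wrist")
cv2.imwrite("pics/j1.png",np.hstack([cv2.resize(s["color"][190:290,230:320,::-1],None,fx=4,fy=4),cv2.resize(c["color"][:,:,::-1],None,fx=.6,fy=.6)[:288].repeat(1,0) if 0 else cv2.resize(c["color"][:,100:540,::-1],(400,400))]))
E
```

```text
[0.50557415 0.00522403 0.11680498] [ 0.63373781 -0.309696    0.63680139  0.31136596] [-2.51906517 -2.47867187  0.17198606] [-0.47487326  0.49555451 -0.08042055] 0.6713478440848157
```

View pics/j1.png

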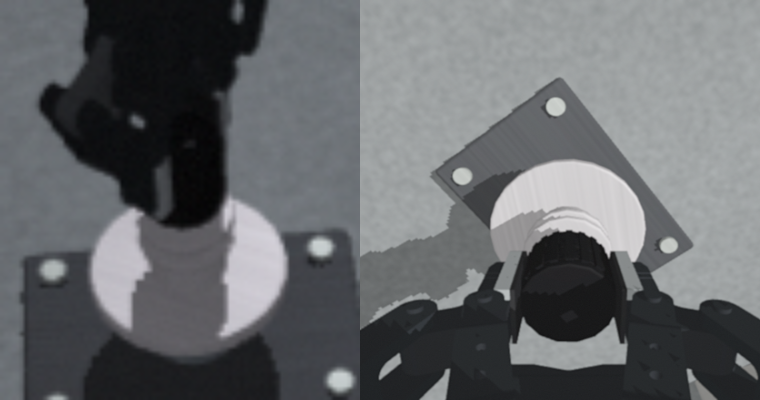

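Height fell to 0.1168 with no upward force and a −0.08 N·m twist: the socket seems to have caught the square. Lowering.

>>> drive_tool:
  slide:
    - [-0.3,-0.3,-0.5]
    - [-0.3,-0.3,-1.5]
    - [-0.3,-0.3,-2.5]
    - [-0.3,-0.3,-3.5]
  turn:
    - [0,0,0]
    - [0,0,0]
    - [0,0,0]
    - [0,0,0]
  gripper: [0.3,0.3,0.3,0.3]

```text
t: 23.75
eef_pos: [0.5057, 0.0051, 0.1141]
tool_rot: [0.634, -0.309, 0.637, 0.31]
contact_force: [-4.4, -1.1, 12.2]
gripper_width: 0.4
```

>>> drive_tool:
  slide:
    - [-0.5,0,0.3]
    - [-0.8,-0.2,0]
    - [-0.8,-0.2,-0.5]
    - [-0.8,-0.2,-1]
    - [-0.8,-0.2,-1]
  turn:
    - [0,0,-0.03]
    - [0,0,-0.06]
    - [0,0,-0.06]
    - [0,0,-0.03]
    - [0,0,0]
  gripper: [0.3,0.3,0.3,0.3,0.3]

```text
t: 24.25
eef_pos: [0.5055, 0.0051, 0.1137]
tool_rot: [0.635, -0.31, 0.636, 0.311]
contact_force: [-1.5, 0.4, 6.5]
gripper_width: 0.399
```

```bash
python3 - <<'E'
from h import *
o=bot.get_obs();print(o["eef_pos"],o["tool_rot"],o["contact_force"],o["torque"])
from scipy.spatial.transform import Rotation as R
q=o["tool_rot"]; print(R.from_quat([q[1],q[2],q[3],q[0]]).as_matrix().round(4))
s=bot.read_camera("side")
cv2.imwrite("pics/k1.png",cv2.resize(s["color"][190:290,230:330,::-1],None,fx=6,fy=6,interpolation=cv2.INTER_CUBIC))
E
```

```text
[0.50551203 0.00508955 0.1137392 ] [ 0.63460556 -0.30958332  0.63629905  0.31073699] [-1.50467889  0.37526198  6.53615197] [-0.06925117  0.23615274 -0.12688404]
[[-2.900e-03 -7.884e-01  6.152e-01]
 [ 4.000e-04  6.152e-01  7.884e-01]
 [-1.000e+00  2.500e-03 -1.400e-03]]
```

View pics/k1.png

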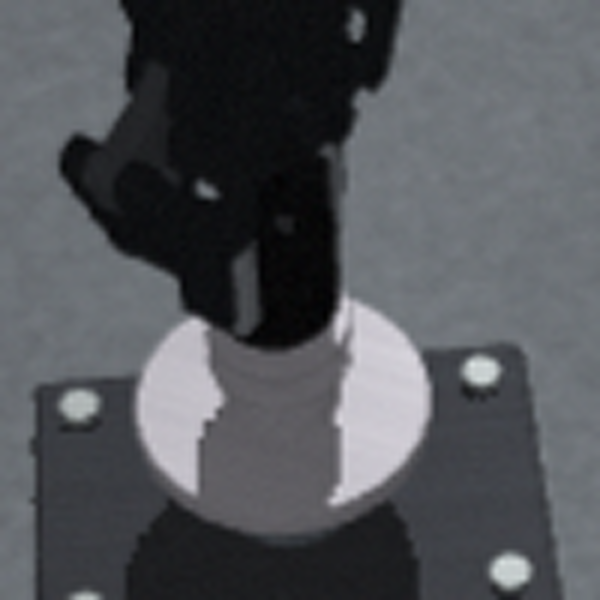

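```bash
python3 - <<'E'
from h import *
s=bot.read_camera("side");w=bot.read_camera("wrist");o=bot.get_obs();e=o["eef_pos"]
b=np.array([275.0,230.9])-proj(s,[.507,.001,.1275])
for z in(.098,.100,.102,.104,.107): print(z,proj(s,[.507,.001-.018,z])+b)
cv2.imwrite("pics/k2.png",cv2.resize(w["color"][240:440,230:430,::-1],None,fx=3,fy=3))
cv2.imwrite("pics/k3.png",cv2.resize(cv2.imread("pics/w10.png")[240:440,230:430],None,fx=3,fy=3))
E
```

```text
0.098 [276.5639911  249.99770248]
0.1 [276.50696667 249.25794058]
0.102 [276.4497345  248.51548365]
0.104 [276.39229344 247.77031694]
0.107 [276.30573769 246.6474535 ]
```

View pics/k2.png

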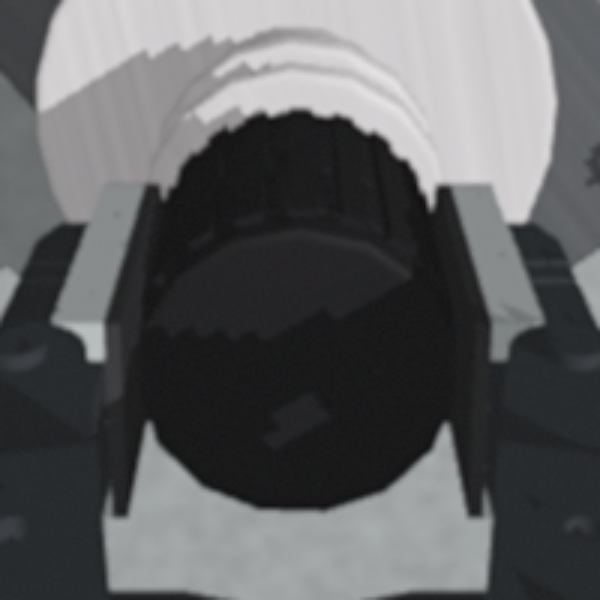

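View pics/k3.png

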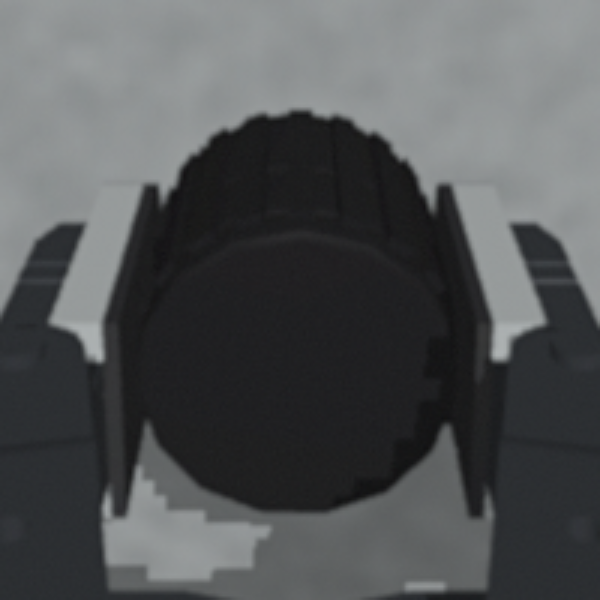

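>>> drive_tool:
  slide:
    - [0,0,0.5]
    - [0,0,0.5]
    - [0,0,0]
    - [-0.2,0,-0.5]
    - [-0.2,0,-1]
    - [-0.2,0,-1.5]
  turn:
    - [0,0,-0.04]
    - [0,0,-0.07]
    - [0,0,-0.07]
    - [0,0,-0.07]
    - [0,0,-0.07]
    - [0,0,-0.07]
  gripper: [0.3,0.3,0.3,0.3,0.3,0.3]

```text
t: 25.0
eef_pos: [0.5056, 0.0052, 0.1124]
tool_rot: [0.645, -0.287, 0.647, 0.288]
contact_force: [-0.1, -0.1, 3.5]
gripper_width: 0.403
```

```bash
python3 - <<'E'
from h import *
o=bot.get_obs();print(o["eef_pos"],o["tool_rot"],o["contact_force"],o["torque"])
E
```

```text
[0.50560248 0.00517505 0.11242579] [ 0.64544532 -0.28690251  0.64659633  0.28809801] [-0.0940232  -0.09805378  3.52792305] [-0.01731286  0.04351932  0.02270838]
```

>>> drive_tool:
  slide:
    - [0,0,-0.5]
    - [0,0,-1]
    - [0,0,-1.5]
    - [0,0,-2]
    - [0,0,-2.3]
  turn:
    - [0,0,0]
    - [0,0,0.01]
    - [0,0,0.01]
    - [0,0,0.01]
    - [0,0,0.01]
  gripper: [0.3,0.3,0.3,0.3,0.3]

```text
t: 25.5
eef_pos: [0.5056, 0.0051, 0.1103]
tool_rot: [0.644, -0.29, 0.645, 0.291]
contact_force: [-1.7, 1.2, 6.1]
gripper_width: 0.402
```

```bash
python3 - <<'E'
from h import *
o=bot.get_obs();print(o["eef_pos"],o["tool_rot"],o["contact_force"],o["torque"])
E
```

```text
[0.50560735 0.00513816 0.11030539] [ 0.64393693 -0.29028693  0.64509479  0.29143   ] [-1.71842107  1.16198966  6.05811778] [-0.01564264  0.33032011 -0.04521003]
```

>>> drive_tool:
  slide:
    - [0,0,-0.5]
    - [0,0,-1]
    - [0,0,-1.2]
  turn:
    - [0,0,-0.01]
    - [0,0,-0.01]
    - [0,0,-0.01]
  gripper: [0.3,0.3,0.3]

```text
t: 25.8
eef_pos: [0.5057, 0.0052, 0.1098]
tool_rot: [0.645, -0.287, 0.646, 0.288]
contact_force: [-4.1, -0.1, 12.6]
gripper_width: 0.404
```

Firm stop at 0.1098, which puts the cap's underside at 98 mm: home. Releasing and rising.

>>> drive_tool:
  slide:
    - [0,0,0.5]
    - [0,0,0.5]
    - [0,0,1]
    - [0,0,2]
  turn:
    - [0,0,0]
    - [0,0,0]
    - [0,0,0]
    - [0,0,0]
  gripper: [0.5,0.8,1,1]

```text
t: 26.2
eef_pos: [0.5055, 0.0051, 0.1115]
tool_rot: [0.645, -0.287, 0.647, 0.288]
contact_force: [0.4, -0.3, 0.2]
gripper_width: 0.977
```

>>> drive_tool:
  slide:
    - [0,0,20]
    - [0,0,50]
    - [0,0,85]
    - [0,-30,100]
    - [0,-80,100]
    - [0,-125,100]
    - [0,-150,100]
    - [0,-150,100]
    - [0,-150,100]
  turn:
    - [0,0,0]
    - [0,0,0]
    - [0,0,0]
    - [0,0,0]
    - [0,0,0]
    - [0,0,0]
    - [0,0,0]
    - [0,0,0]
    - [0,0,0]
  gripper: [1,1,1,1,1,1,1,1,1]

```text
t: 27.1
eef_pos: [0.5053, -0.145, 0.2113]
tool_rot: [0.645, -0.287, 0.647, 0.288]
contact_force: [0.4, 0.9, 0.2]
gripper_width: 1.0
```

```bash
python3 - <<'E'
from h import *
o=bot.get_obs();print(o["eef_pos"],o["contact_force"])
s=bot.read_camera("side");c=bot.read_camera("scene")
b=np.array([275.0,230.9])-proj(s,[.507,.001,.1275]); bc=np.array([330.85,202.5])-proj(c,[.507,.001,.1275])
print("side cap bottom front, top centre",proj(s,[.507,-.017,.098])+b,proj(s,[.507,.001,.136])+b, "scene top",proj(c,[.507,.001,.136])+bc)
cv2.imwrite("pics/l1.png",cv2.resize(s["color"][200:300,230:330,::-1],None,fx=6,fy=6,interpolation=cv2.INTER_CUBIC))
cv2.imwrite("pics/l2.png",cv2.resize(c["color"][160:260,280:380,::-1],None,fx=6,fy=6,interpolation=cv2.INTER_CUBIC))
cv2.imwrite("pics/l3.png",c["color"][:,:,::-1])
E
```

```text
[ 0.50532231 -0.14495257  0.21133591] [0.38799876 0.91725967 0.22536298]
side cap bottom front, top centre [276.5639911  249.99770248] [274.74073171 227.54596755] scene top [330.99823735 199.6327451 ]
```

View pics/l1.png

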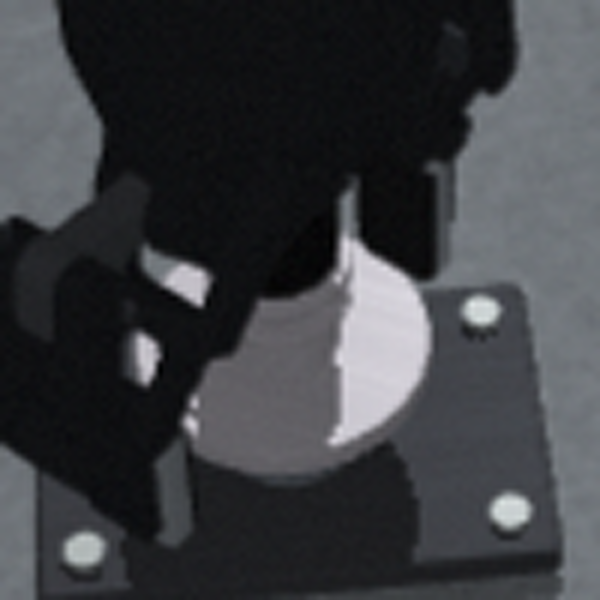

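View pics/l2.png

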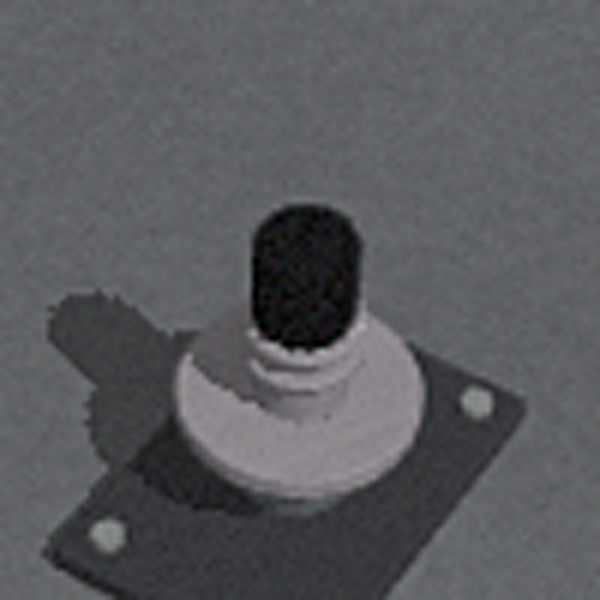

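View pics/l3.png

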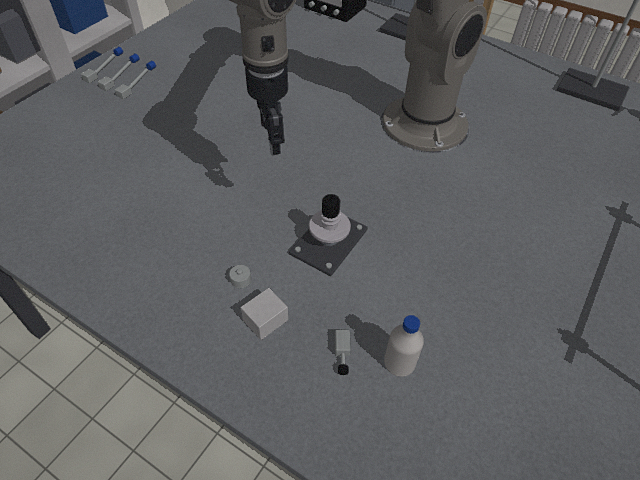

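The cap sits flush on the pulley: its front rim is at side row 249.3 (predicted 250.0), and the top is at scene row about 200.5 (predicted 199.6; 9 mm high would put it near 197). The bystanders are at the same pixels as before.

```bash
python3 - <<'E'
from h import *
a=cv2.imread("pics/scene0.png").astype(int);b=cv2.imread("pics/l3.png").astype(int)
for n,(x,y,w,h) in dict(mass=(225,260,30,30),carton=(236,285,60,55),boss=(330,325,25,55),bottle=(380,310,50,70)).items(): print(n,np.abs(a-b)[y:y+h,x:x+w].mean().round(2))
print(bot.get_obs()["joint_vel"].round(3)); print(bot.hand_in())
E
```

```text
mass 4.4
carton 4.53
boss 4.39
bottle 4.36
[-0.007  0.    -0.004  0.001  0.001  0.     0.001]
the job is handed in; nothing more can be done
None
```

The apparatus is assembled and handed in at about 27 s of the 72 s. The disc went on boss up, then the pulley, then the cap, each pressed to a firm stop with the gripper then opened and moved clear.

- **Disc:** it stopped at about 7.5 N, with the tool about 50 mm above its grasp height. Its underside is therefore on the seat.
- **Pulley:** it stopped at about 9.7 N, with its underside at 80 mm.
- **Cap:** I turned it about 0.8 rad under roughly 6 N until the socket caught. It then wedged about 4 mm high at 12 N. I eased it back by about 0.07 rad and it went on down, stopping at 12.6 N with its underside at 98 mm, which is home.
- **Forces:** the highest reading at the end of any move was 12.6 N. Forces within a move were not logged.
- **Last pictures:** the cap shows flush on the pulley. Its rim and top are within about 1 px of prediction, while sitting 9 mm high would have shifted them by about 3 px. All four bystanders match the first image to within camera noise.
- **Disagreement:** the wrist camera put the shaft about 3 mm short in y. I corrected this by comparing each part with the shaft top in the side and scene views. My final side-view rim reading was 0.7 px high, similar to the bias I saw earlier in the same measurement.

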